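# Turn a tray of oiled basket bottoms over

## Robot

A 7-joint arm with a two-finger parallel gripper is mounted at the origin on the work surface. World frame = base frame: x ahead of the robot, y to its left, z up, the work surface at z = 0. Lengths are in m, angles in degrees, forces in N, time in s.
With the tool pointing down it reaches from about 0.425 to 0.875 m from the base axis. Payload 4.7 kg.
Tool frame: the origin (TCP) lies on the mounting face of the last link; the fingertips stand 182 mm ahead of it and the grasp point (between the pads) lies 164 mm ahead of it; z points along the fingers, x is the direction in which the jaws open and shut, and the axes are right-handed (so a half turn about z gives the same grasp; the last joint's range is limited). The gripper opens to 87 mm and grips with 3 to 60 N. Pads are 19 mm wide; open, the fingers measure 117 mm over their backs; the gripper's body (75 mm by 190 mm) begins 51 mm behind the grasp point.
Start: joints at [-75.166, 18.392, -4.016, 83.108, 1.295, 78.541, -3.26], TCP at [0.158, 0.631, 0.405] pointing down, gripper open.
Joint ranges: [-163.93, 163.93], [-17.29, 119.83], [-79.2, 71.16], [3.27, 140.29], [-89.18, 269.18], [5.43, 117.66], [-154.24, 154.24]. Speed limits (degrees/s): [147.25, 147.25, 180, 180, 180, 180, 180].

## Interface

Orientations are given as [roll, pitch, yaw] about the fixed x, y, z axes, in that order (R = Rz(yaw) Ry(pitch) Rx(roll)).
In Python, from cell import status, cams, env, outline_of, landmark_of gives the robot as it stands. The module is installed in compiled form; this text tells all that it offers.
- The arm moves only by the tool jog_arm, never from a script. Its argument "rows" is a list of rows, each a list of 7 numbers: the closure, from 0 (fully open) to 1 (shut), then the shift along the tool's x, y, z in m, then the turn, a rotation vector about the tool's x, y, z in degrees. A call has 1 to 12 rows; each row shifts and turns the commanded pose from where the row before left it, along the tool's axes as they then stand; what a row does not reach is not made up. A row lasts 1/12 s, in which the tool goes at most 41.7 mm and 7.16 degrees, less where a joint would pass 70% of its speed; a pose out of reach is approached as far as the arm can. A call with a gripper value outside its range is refused whole. The fingers move at their own pace and stop on an object; "grip_force" is the grip in N (left out, the last holds). Time passes only in rows, so rows that do not move let the fingers close. It gives the time, the measured TCP pose, the force and the opening at its end, in the units of the state.
- status.get_obs(): the state, without advancing time (a new reading comes with each control period).
- cams.read_camera(name): name is "scene" or "top" or "wrist"; returns (picture, depth): 420x560x3 uint8, red, green, blue; 420x560 float32, m along the optical axis (not along the pixel's ray), 0 where there is no reading.
- cams.camera_params(name): a dict with "vfov" (degrees; the focal length in pixels is half the picture's height over the tangent of half this angle, whatever the lens; pixels are square), "cx", "cy" (the principal point, pixels), "eye" and "attitude" of the camera in the world. Camera axes: x right, y up, looking along -z (the intrinsics and any distortion apply to the point x, -y, -z); pixel columns grow to the right and rows downward; lengths in m; the calibration is good to about 2 mm. A picture is of the moment at which its call begins: read the wrist's pose just before it. camera_params takes no time and is no camera call; for the wrist camera it gives the pose at the moment of the call.
- env.sign_off(): hands the job in, once; it reports no verdict.
Trained networks look in the newest picture that a camera, given by its name, has taken for a name from the list of things; names that differ only in an ending like _2 or _b are one class to them, and where a whole thing is asked for, a point or a joint stands for the part that bears it (a point fixed in the world has none). Each returns a list of dicts, best first, with "conf" (0 to 1); they miss things now and then, are a little off and sometimes report something else, mostly with a low value. They report only what shows in the picture. A call takes as long as a camera call. They do not tell look-alikes from the thing itself.
- outline_of(camera, name): "pixels" (420x560 bool, what is visible of it) and "box" ([left, top, right, bottom] in pixels, round what is visible of it).
- landmark_of(camera, name): "position" ([row, column] in pixels: a listed point, or the origin of a listed thing).
The state is a dict: "time_s": time; "qpos": joint angles; "joint_velocities": joint speeds; "effort": joint torques, N m; "tool_pos": TCP position; "tool_rot": TCP orientation; "force": force on the tool from outside, world axes, zero at the start; "wrist_torque": the same for the moment, N m; "grip_width": finger opening in m.
Only numpy, scipy, OpenCV 4.12 (cv2) and the standard library are available. Lean on these libraries where they do the work, as an engineer would, in place of code of your own. Each camera call takes 0.05 s, during which the arm holds its last target. There are 200 camera calls.

## Task

Turn all the wooden basket bottoms over so that their raw faces can be oiled: lay the empty tray face-down on the full one, edges in line, then turn the two over together as one and stand them back in the middle of the same rest, leaning flat against its panel. Lift off the tray that is now on the outside and lean it on the middle of the other rest, handle up; the discs must stay lying in the pockets of the tray that stays behind, turned over. Let no disc fall, and leave the basket, the tin and the wooden bar where they are.

Things in the scene. Friction and masses are not known exactly. Their poses are not given: they have to be found in the camera images.
- rest_a: fixed dark wooden sloping rest, 230 mm long, that holds the full tray at first and the discs at the end; stands left or right. Origin on the table under its middle; x along its length, z up, it faces -y. Its panel (65 mm up the slope, 12 thick) slopes 65 degrees from level, so a tray's y leans 25 degrees from vertical; at its foot, square to it, a ledge 48 mm deep carries the trays; no lips or stops
- rest_a_seat (a point): where the middle of a tray lies that leans alone, centred, on rest_a: 37.5 mm up the slope from the inner corner of panel and ledge and 9 mm out from the panel. That corner is the line y = 0, z = 35 mm of rest_a; up the slope is (0, 0.423, 0.906), out of the panel (0, -0.906, 0.423). Handles stand free above the panel: room for a finger behind. Site axes as rest_a
- rest_b: the second rest, same shape and frame as rest_a; holds the empty tray at first
- rest_b_seat (a point): the same point on rest_b
- tray_a: pale wooden tray, 18 mm thick (z); pocket part 211 (x) by 75 mm (y) with three 65 mm square pockets, 12 deep, 69 apart, opening to +z; origin at the centre of the pocket part's back, +y up the slope to the handle. 0.10 to 0.16 kg. Full at first: leans centred on rest_a, pockets outward, x along the rest's x
- tray_a_mid (a point): centre of tray_a's pocket part, half-way through its thickness: (0, 0, 9 mm) in its frame
- tray_a_tab (a point): free part of tray_a's handle, at (58, 67.5, 9 mm) in its frame: pinch the tray alone here, across its 18 mm. The handle is a board 18 mm thick, rising 55 mm above the pocket part, only from x = -20 to +100 mm. Face to face, two trays' handles overlap only in the middle 40 mm (36 mm thick there); each one's free part has nothing opposite it
- tray_b: pale wooden tray, 18 mm thick (z); pocket part 211 (x) by 75 mm (y) with three 65 mm square pockets, 12 deep, 69 apart, opening to +z; origin at the centre of the pocket part's back, +y up the slope to the handle. 0.10 to 0.16 kg. Empty at first: leans on rest_b, pockets outward, x along the rest's x, up to 12 mm off centre
- tray_b_mid (a point): centre of tray_b's pocket part, half-way through its thickness: (0, 0, 9 mm) in its frame
- tray_b_tab (a point): free part of tray_b's handle, at (58, 67.5, 9 mm) in its frame: pinch the tray alone here, across its 18 mm. The handle is a board 18 mm thick, rising 55 mm above the pocket part, only from x = -20 to +100 mm. Face to face, two trays' handles overlap only in the middle 40 mm (36 mm thick there); each one's free part has nothing opposite it
- disc0: round wooden basket bottom, 60 mm across, 20 mm thick, edges bevelled (faces 50 mm across), 35 g; origin at the centre of its raw face, +z through it to its oiled, darker face, which looks out of the pocket at first. In a pocket it stands 8 mm proud of the tray's face; between two trays laid face to face it has 4 mm of play
- disc0_mid (a point): centre of disc0
- disc1: round wooden basket bottom, 60 mm across, 20 mm thick, edges bevelled (faces 50 mm across), 35 g; origin at the centre of its raw face, +z through it to its oiled, darker face, which looks out of the pocket at first. In a pocket it stands 8 mm proud of the tray's face; between two trays laid face to face it has 4 mm of play
- disc1_mid (a point): centre of disc1
- disc2: round wooden basket bottom, 60 mm across, 20 mm thick, edges bevelled (faces 50 mm across), 35 g; origin at the centre of its raw face, +z through it to its oiled, darker face, which looks out of the pocket at first. In a pocket it stands 8 mm proud of the tray's face; between two trays laid face to face it has 4 mm of play
- disc2_mid (a point): centre of disc2
- basket: bystander: open round basket, 100 mm across, 85 mm high, origin under its centre
- tin: bystander: round closed metal tin, 90 mm across, 35 mm high, origin under its centre
- beater: bystander: dark wooden bar, 170 x 35 x 22 mm, long along its x, origin under its centre
Not all that is in view belongs to the job. What is shaped like the tray_b but red or turquoise is not meant. Leave any orange look-alike of the rest_a alone.

How it is judged:
By the outcome, as a careful person would: the job done as asked, in the order asked, and still so for the second after the job is handed in, with the robot touching nothing.
It also fails if it takes over 72 s, if anything falls off the work surface, if the arm or the gripper's body presses on something with over 40 N, if the wrist force passes 120 N, or if a joint passes its speed limit or range.

## Working session

There is one attempt and no reset: what is moved stays moved. The work goes in short steps, Python scripts to look and compute and a tool call to move; the robot and the scene stay as the last step left them, time stands still between calls to the robot, and variables do not carry over. Pictures are saved under pics/ and viewed, about 8 in all and at most 12, crops included, and the job is handed in when it is done.

Besides the shell and the picture viewer there is one more tool, called after "Emit:" by a JSON object that holds its "api" and its "payload", one argument or row to a line. jog_arm: Moves the arm, as the interface text tells. Its arguments: {"type":"object","properties":{"rows":{"type":"array"},"grip_force":{"type":"number"}},"required":["rows"]}

```bash
mkdir -p pics; cat > h.py <<'E'
import numpy as np, cv2
from scipy.spatial.transform import Rotation as R
from cell import status, cams, env, outline_of, landmark_of
def par(n):
    p=cams.camera_params(n); return p
def att(p):
    a=np.array(p['attitude'],float)
    return a if a.shape==(3,3) else R.from_euler('xyz',a,degrees=True).as_matrix()
def cloud(p,d):
    f=210/np.tan(np.radians(p['vfov'])/2)
    v,u=np.mgrid[0:420,0:560]
    P=np.stack([(u-p['cx'])/f*d,-(v-p['cy'])/f*d,-d],-1)
    W=P@att(p).T+np.array(p['eye']); W[d<=0]=np.nan
    return W
def save(n,im): cv2.imwrite('pics/'+n,im[:,:,::-1])
E
python3 - <<'E'
from h import *
s=status.get_obs();print({k:np.round(v,3).tolist() for k,v in s.items()})
ims=[]
for n in ['scene','top']:
    p=par(n);print(n,p)
    im,d=cams.read_camera(n);np.savez(n,im=im,d=d);save(n+'0.png',im)
    W=cloud(p,d)
    for t in ['rest_a','tray_a','tray_b','disc0','basket','tin','beater']:
        for o in outline_of(n,t)[:5]:
            m=o['pixels'];print(t,round(o['conf'],2),o['box'],np.round(np.nanmedian(W[m],0),3), np.median(im[m],0))
    for t in ['rest_a_seat','tray_a_mid','tray_a_tab','disc0_mid']:
        for o in landmark_of(n,t)[:5]:
            r,c=np.round(o['position']).astype(int);print(t,round(o['conf'],2),r,c,np.round(W[r,c],3))
E
```

```text
{'time_s': 0.0, 'qpos': [-75.166, 18.439, -4.014, 83.175, 1.294, 78.541, -3.261], 'joint_velocities': [0.048, 0.028, 0.005, 0.063, -0.06, -0.044, -0.088], 'effort': [0.0, -49.131, -0.404, -31.252, -0.064, 0.044, 0.0], 'tool_pos': [0.158, 0.63, 0.404], 'tool_rot': [179.994, 0.11, 75.973], 'force': [-0.165, 0.324, 0.061], 'wrist_torque': [-0.04, 0.004, -0.025], 'grip_width': 0.087}
scene {'vfov': 54.83605781424093, 'cx': 277.6272669655452, 'cy': 209.97152209282046, 'eye': array([ 1.26770293, -0.20841953,  0.81447782]), 'attitude': array([50.90812343,  0.68692562, 65.90515836])}
rest_a 0.8 [389.2, 172.2, 478.3, 219.2] [0.541 0.64  0.05 ] [203. 111.  60.]
rest_a 0.73 [278.0, 252.4, 370.5, 298.6] [0.691 0.157 0.017] [118.  82.  60.]
tray_a 0.96 [279.5, 212.2, 361.8, 279.5] [0.637 0.202 0.112] [180. 146. 109.]
tray_a 0.96 [143.5, 202.2, 204.7, 255.2] [ 0.336 -0.131  0.013] [ 73. 175. 173.]
tray_a 0.92 [123.0, 254.5, 227.4, 324.1] [ 0.623 -0.182  0.086] [180. 146. 109.]
tray_a 0.85 [250.3, 193.2, 295.7, 240.4] [0.377 0.16  0.012] [214.  60.  58.]
tray_a 0.43 [310.4, 246.8, 335.5, 272.0] [0.
[... 2811 characters left out ...]
] [0.468 0.412 0.011] [138.  111.   82.5]
basket 0.3 [355.1, 150.8, 434.8, 198.2] [ 0.644 -0.191  0.045] [128.  88.  58.]
basket 0.16 [240.0, 154.2, 309.2, 178.2] [0.623 0.197 0.127] [148. 120.  90.]
tin 0.85 [325.7, 201.1, 356.7, 227.5] [ 0.508 -0.029  0.035] [169. 166. 175.]
beater 0.63 [445.0, 192.6, 476.1, 247.7] [ 0.498 -0.403  0.02 ] [80. 52. 37.]
beater 0.18 [356.1, 153.7, 434.9, 196.4] [ 0.645 -0.191  0.045] [128.  88.  58.]
rest_a_seat 0.94 206 116 [0.523 0.66  0.062]
rest_a_seat 0.8 166 274 [0.643 0.181 0.105]
rest_a_seat 0.23 170 275 [0.626 0.177 0.136]
tray_a_mid 0.6 169 271 [0.629 0.189 0.135]
tray_a_tab 0.96 168 252 [0.628 0.243 0.152]
disc0_mid 0.43 169 298 [0.635 0.11  0.106]
```

```bash
python3 - <<'E'
from h import *
z=np.load('scene.npz');im=z['im'][150:350,50:490];save('scene1.png',cv2.resize(im,None,fx=1.8,fy=1.8,interpolation=cv2.INTER_CUBIC))
E
```

```text
(no output)
```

View pics/scene1.png

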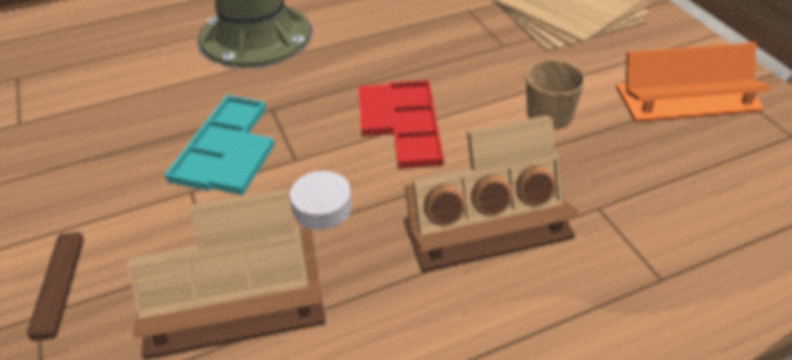

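```bash
cat >> h.py <<'E'
def fitplane(P,it=5,th=.004):
    for _ in range(it):
        c=P.mean(0);n=np.linalg.svd(P-c,full_matrices=False)[2][2]
        P=P[abs((P-c)@n)<th]
    return c,n*np.sign(n[2]),P
E
python3 - <<'E'
from h import *
z=np.load('scene.npz');im=z['im'].astype(int);d=z['d'];W=cloud(par('scene'),d)
for nm,y0,y1 in [('a',.04,.30),('b',-.33,-.05)]:
    ok=(W[...,1]>y0)&(W[...,1]<y1)&(W[...,0]>.55)&(W[...,0]<.8)&(W[...,2]>.03)
    col=(abs(im-[180,146,109]).max(-1)<14)
    m=ok&col
    # plane by handle (top part)
    P=W[m]; 
    best=None; rng=np.random.default_rng(0)
    for _ in range(300):
        q=P[rng.choice(len(P),3,False)];n=np.cross(q[1]-q[0],q[2]-q[0]);L=np.linalg.norm(n)
        if L<1e-5: continue
        n/=L; n*=np.sign(n[2])
        if abs(n[2]-.423)>.1: continue
        c=(abs((P-q[0])@n)<.003).sum()
        if best is None or c>best[0]: best=(c,q[0],n)
    c,n,Q=fitplane(P[abs((P-best[1])@best[2])<.004],3,.003)
    print(nm,len(Q),'n',n.round(3),'az',np.degrees(np.arctan2(n[1],n[0])).round(2),'nz',n[2])
    az=np.arctan2(n[1],n[0]); ex=np.array([-np.sin(az),np.cos(az),0]); ey=np.array([-.423*np.cos(az),-.423*np.sin(az),.906])
    u=(Q-c)@ex;v=(Q-c)@ey
    # histogram of x extents for handle rows vs pocket rows
    for lo in np.arange(v.min(),v.max(),.012):
        k=(v>=lo)&(v<lo+.012)
        if k.sum()>3: print('  v',round(lo,3),k.sum(),np.percentile(u[k],[1,99]).round(4))
    print('c',c.round(4),'vmin/max',v.min(),v.max())
    # rest dark pixels
    col2=(abs(im-[118,82,60]).max(-1)<20)|(im.sum(-1)<250)
    r=(W[...,1]>y0)&(W[...,1]<y1)&(W[...,0]>.55)&(W[...,0]<.8)&(W[...,2]<.03)&(W[...,2]>-.01)&(im[...,0]<140)
    u2=(W[r]-c)@ex; print('rest u',r.sum(),np.percentile(u2,[0,1,3,50,97,99,100]).round(4))
E
```

```text
a 1248 n [ 0.894 -0.143  0.424] az -9.11 nz 0.4243373957624852
  v -0.086 152 [-0.1307  0.0746]
  v -0.074 15 [-0.1302  0.0674]
  v -0.062 12 [-0.1311 -0.0594]
  v -0.05 10 [-0.1307  0.0633]
  v -0.038 18 [-0.1308  0.0558]
  v -0.026 30 [-0.1305  0.0769]
  v -0.014 232 [-0.128  0.076]
  v -0.002 187 [-0.0417  0.0715]
  v 0.01 188 [-0.0448  0.0722]
  v 0.022 203 [-0.0434  0.0707]
  v 0.034 188 [-0.0422  0.0703]
  v 0.046 13 [-0.0253  0.0438]
c [0.6407 0.2083 0.1203] vmin/max -0.0858752128162965 0.047483839175349
rest u 1114 [-0.143  -0.1421 -0.1414 -0.0394  0.078   0.0836  0.0951]
b 2018 n [ 0.887 -0.178  0.426] az -11.35 nz 0.4261720175766269
  v -0.034 373 [-0.0976  0.0999]
  v -0.022 317 [-0.0977  0.1013]
  v -0.01 399 [-0.0995  0.0998]
  v 0.002 398 [-0.0995  0.1001]
  v 0.014 395 [-0.0991  0.1003]
  v 0.026 82 [-0.1028  0.1032]
  v 0.038 14 [-0.0999  0.0889]
  v 0.086 40 [-0.0174  0.0995]
c [ 0.6259 -0.1977  0.0731] vmin/max -0.03445542642458758 0.09356622100671265
rest u 1394 [-0.1172 -0.1053 -0.1008  0.0031  0.1154  0.1204  0.1288]
```

```bash
cat >> h.py <<'E'
from scipy.linalg import logm, expm
import json
def T(Rm,p):
    M=np.eye(4);M[:3,:3]=Rm;M[:3,3]=p;return M
def cur():
    s=status.get_obs(); open('log.jsonl','a').write(json.dumps({k:np.asarray(v).tolist() for k,v in s.items()})+'\n')
    return T(R.from_euler('xyz',s['tool_rot'],degrees=True).as_matrix(),s['tool_pos'])
def frame(az,mid):  # tray-like frame, outward normal azimuth az, at centre point
    a=np.radians(az);n=np.array([np.cos(a)*.9063,np.sin(a)*.9063,.4226]);ex=np.array([-np.sin(a),np.cos(a),0])
    return T(np.stack([ex,np.cross(n,ex),n],1),mid)
def grasp(F,x,y,z,sgn,phi=0):
    # tool pose gripping point (x,y,z mm from mid) of frame F; tool z=-ey tilted phi about n; tool x = sgn*n
    n=F[:3,2];ey=F[:3,1]
    tz=R.from_rotvec(np.radians(phi)*n).apply(-ey); tx=sgn*n
    p=F[:3,:3]@(np.array([x,y,z])/1000)+F[:3,3]
    return T(np.stack([tx,np.cross(tz,tx),tz],1),p-.164*tz)
def rows(A,B,N,say=''):
    D=np.linalg.inv(A)@B
    M=expm(np.real(logm(D))/N)
    r=np.r_[M[:3,3].round(4),R.from_matrix(M[:3,:3]).as_rotvec(degrees=True).round(2)]
    E=A.copy()
    K=T(R.from_rotvec(r[3:],degrees=True).as_matrix(),r[:3])
    mz=[]
    for _ in range(N): E=E@K; mz.append(E[2,3])
    err=np.linalg.inv(B)@E
    print(say,N,'x',r.tolist(),'|d|%.1fmm %.2fdeg'%(1000*np.linalg.norm(r[:3]),np.linalg.norm(r[3:])),'err mm',(1000*err[:3,3]).round(1),'minz %.3f'%min(mz))
    return E
FA=frame(-9.1,[0,0,0]);c=np.array([.6407,.2083,.1203]);FA[:3,3]=c+FA[:3,:3]@[-.0265,-.048,-.009]
FB=frame(-11.3,[0,0,0]);c=np.array([.6259,-.1977,.0731]);FB[:3,3]=c+FB[:3,:3]@[.0005,.001,.003]
E
python3 - <<'E'
from h import *
print(FA[:3,3].round(4),FB[:3,3].round(4))
A=cur();B=grasp(FB,58,67.5+110,0,1)
print(B.round(3))
for N in (22,24): rows(A,B,N)
E
```

```text
[0.6485 0.1802 0.073 ] [ 0.6282 -0.1977  0.0753]
[[ 0.889 -0.196  0.414  0.498]
 [-0.178 -0.981 -0.083 -0.113]
 [ 0.423  0.    -0.906  0.385]
 [ 0.     0.     0.     1.   ]]
 22 x [-0.0075, 0.0401, 0.0017, -0.86, 0.91, 3.9] |d|40.8mm 4.10deg err mm [-1.  -0.1 -0.5] minz 0.385
 24 x [-0.0067, 0.0368, 0.0016, -0.79, 0.83, 3.57] |d|37.4mm 3.75deg err mm [ 1.2 -1.1 -0.1] minz 0.385
```

Emit:
{"api": "jog_arm", "payload": {
  "rows": [
    [0,-0.0067,0.0368,0.0016,-0.79,0.83,3.57],
    [0,-0.0067,0.0368,0.0016,-0.79,0.83,3.57],
    [0,-0.0067,0.0368,0.0016,-0.79,0.83,3.57],
    [0,-0.0067,0.0368,0.0016,-0.79,0.83,3.57],
    [0,-0.0067,0.0368,0.0016,-0.79,0.83,3.57],
    [0,-0.0067,0.0368,0.0016,-0.79,0.83,3.57],
    [0,-0.0067,0.0368,0.0016,-0.79,0.83,3.57],
    [0,-0.0067,0.0368,0.0016,-0.79,0.83,3.57],
    [0,-0.0067,0.0368,0.0016,-0.79,0.83,3.57],
    [0,-0.0067,0.0368,0.0016,-0.79,0.83,3.57],
    [0,-0.0067,0.0368,0.0016,-0.79,0.83,3.57],
    [0,-0.0067,0.0368,0.0016,-0.79,0.83,3.57]
  ]
}}

```text
time_s: 2.2
tool_pos: [0.4747, 0.3245, 0.4022]
tool_rot: [174.9, -12.5, 33.3]
force: [0.6, -0.1, 0.8]
grip_width: 0.0865
```

```bash
python3 -c "
from h import *
cur();print(status.get_obs()['qpos'])"
```

```text
[-53.46950138   4.48064576  15.24571624 100.65951171   5.63821303
  63.11179843  -7.68011765]
```

Emit:
{"api": "jog_arm", "payload": {
  "rows": [
    [0,-0.0067,0.0368,0.0016,-0.79,0.83,3.57],
    [0,-0.0067,0.0368,0.0016,-0.79,0.83,3.57],
    [0,-0.0067,0.0368,0.0016,-0.79,0.83,3.57],
    [0,-0.0067,0.0368,0.0016,-0.79,0.83,3.57],
    [0,-0.0067,0.0368,0.0016,-0.79,0.83,3.57],
    [0,-0.0067,0.0368,0.0016,-0.79,0.83,3.57],
    [0,-0.0067,0.0368,0.0016,-0.79,0.83,3.57],
    [0,-0.0067,0.0368,0.0016,-0.79,0.83,3.57],
    [0,-0.0067,0.0368,0.0016,-0.79,0.83,3.57],
    [0,-0.0067,0.0368,0.0016,-0.79,0.83,3.57],
    [0,-0.0067,0.0368,0.0016,-0.79,0.83,3.57],
    [0,-0.0067,0.0368,0.0016,-0.79,0.83,3.57]
  ]
}}

```text
time_s: 3.2
tool_pos: [0.4988, -0.1136, 0.3857]
tool_rot: [-179.9, -25.1, -11.4]
force: [0.5, 0.0, 0.4]
grip_width: 0.0871
```

```bash
python3 - <<'E'
from h import *
s=status.get_obs();print(s['time_s'],np.round(s['qpos'],1))
A=cur();p=par('wrist');im,d=cams.read_camera('wrist');np.savez('w1',im=im,d=d,A=A,eye=p['eye'],att=att(p));save('w1.png',im)
print(p, 'cam in tool',np.linalg.inv(A)@np.r_[p['eye'],1], (A[:3,:3].T@att(p)).round(2))
rows(A,grasp(FB,58,67.5,0,1),12)
# kinematics fit
from scipy.optimize import least_squares
L=[json.loads(l) for l in open('log.jsonl')]
Rz=lambda a:R.from_euler('z',a,degrees=True).as_matrix();Ry=lambda a:R.from_euler('y',a,degrees=True).as_matrix()
for l in L:
    q=l['qpos'];M=R.from_euler('xyz',l['tool_rot'],degrees=True).as_matrix()
    best=[]
    import itertools
    for s in itertools.product([1,-1],repeat=4):
        M2=Rz(s[0]*q[0])@Ry(q[1])@Rz(s[1]*q[2])@Ry(q[3])@Rz(s[2]*q[4])@Ry(q[5])@Rz(s[3]*q[6])
        for f in (0,180): best.append((R.from_matrix(M.T@M2@Rz(f)).magnitude()*57.3,s,f))
    best.sort(key=lambda b:b[0]);print([(round(b[0],2),b[1:]) for b in best[:3]])
E
```

```text
3.2 [-30.9 -10.7  36.9 116.1  11.1  47.8 -10.2]
{'vfov': 71.45238781239351, 'cx': 276.865837370622, 'cy': 210.01061947082718, 'eye': array([ 0.52279518, -0.03581916,  0.36753125]), 'attitude': array([-17.31821671, -25.10939007, -11.47899026])} cam in tool [-3.38241401e-04 -8.09149569e-02  1.99530502e-02  1.00000000e+00] [[ 1.    0.   -0.  ]
 [ 0.   -0.95 -0.3 ]
 [-0.    0.3  -0.95]]
 12 x [-0.0001, -0.0001, 0.0092, -0.0, -0.0, -0.01] |d|9.2mm 0.01deg err mm [ 0.1 -0.4 -0. ] minz 0.285
[(0.0, ((-1, -1, -1, -1), 180)), (1.62, ((-1, 1, 1, 1), 180)), (2.59, ((-1, -1, 1, -1), 180))]
[(0.0, ((-1, -1, -1, -1), 180)), (11.28, ((-1, -1, 1, -1), 180)), (14.35, ((-1, -1, 1, 1), 180))]
[(0.0, ((-1, -1, -1, -1), 180)), (9.48, ((1, 1, 1, -1), 180)), (16.77, ((1, 1, -1, -1), 180))]
```

View pics/w1.png

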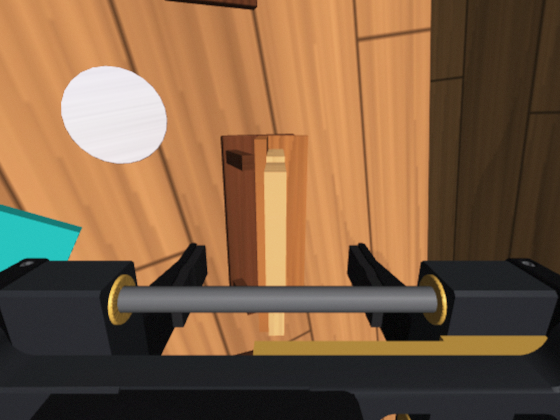

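```bash
cat > kin.py <<'E'
from h import *
from scipy.optimize import least_squares
LO=np.array([-163.93,-17.29,-79.2,3.27,-89.18,5.43,-154.24]);HI=np.array([163.93,119.83,71.16,140.29,269.18,117.66,154.24])
def mats(q):
    c=np.cos(np.radians(q));s=np.sin(np.radians(q));o=[]
    for i in range(7):
        if i%2==0: o.append(np.array([[c[i],s[i],0],[-s[i],c[i],0],[0,0,1]]))
        else: o.append(np.array([[c[i],0,s[i]],[0,1,0],[-s[i],0,c[i]]]))
    return o
def fk(q,g):
    d1,a1,L1,a2,L2,a3,L3=g; M=mats(q)
    offs=[(0,0,d1),(a1,0,0),(0,0,L1),(a2,0,0),(-a2,0,L2),(a3,0,0),(0,0,L3)]
    # joint2 at d1+a1 ; elbow joint4 at L1 + a2 ; wrist joint6 at L2 (-a2) + a3
    A=M[0];p=np.array([0,0,d1])+A@[a1,0,0]
    A=A@M[1]@M[2];p=p+A@[a2,0,L1]
    A=A@M[3]@M[4];p=p+A@[a3,0,L2]
    A=A@M[5]@M[6];p=p+A@[0,0,L3]
    return T(A@np.diag([-1.,-1,1]),p)
def fit():
    L=[json.loads(l) for l in open('log.jsonl')]
    f=lambda g:np.concatenate([fk(l['qpos'],g)[:3,3]-l['tool_pos'] for l in L]+[.003*(np.array(g)-[.3,0,.35,0,.35,0,.1])])
    return least_squares(f,[.3,0,.35,0,.35,0,.1])
E
python3 - <<'E'
from kin import *
r=fit();print(r.x.round(4),(r.fun*1000).round(1))
E
```

```text
[ 0.2117  0.1326  1.1531 -0.2435  0.3716 -0.112   1.0149] [-0.7  1.8 -1.2 -2.6 -2.   2.   1.7  0.3 -0.9 -0.3  0.4  2.4 -0.7  0.1
 -0.3  2.7]
```

Emit:
{"api": "jog_arm", "payload": {
  "rows": [
    [0,0,0,0.0092,0,0,0],
    [0,0,0,0.0092,0,0,0],
    [0,0,0,0.0092,0,0,0],
    [0,0,0,0.0092,0,0,0],
    [0,0,0,0.0092,0,0,0],
    [0,0,0,0.0092,0,0,0],
    [0,0,0,0.0092,0,0,0],
    [0,0,0,0.0092,0,0,0],
    [0,0,0,0.0092,0,0,0],
    [0,0,0,0.0092,0,0,0],
    [0,0,0,0.0092,0,0,0],
    [0,0,0,0,0,0,0]
  ]
}}

```text
time_s: 4.25
tool_pos: [0.5412, -0.1195, 0.2913]
tool_rot: [179.9, -24.8, -11.1]
force: [-1.2, 0.3, 0.3]
grip_width: 0.0869
```

```bash
python3 - <<'E'
from kin import *
A=cur();r=fit();print(r.x.round(4),(r.fun*1000).round(1));print(np.round(status.get_obs()['qpos'],1))
E
```

```text
[ 0.3369 -0.0276  0.5235 -0.0211  0.5527  0.0471  0.2785] [-26.6   5.7   1.1  -4.5   1.9  -0.6   1.4  -5.7   0.2   1.1   6.2  -0.6
   0.1  -0.1   0.5  -0.1   0.6   0.1   0.5]
[-31.1   3.5  42.1 117.4  -3.3  35.3   1.6]
```

Emit:
{"api": "jog_arm", "payload": {
  "rows": [
    [0,0,0,0.005,0,0,0],
    [0.3,0,0,0,0,0,0],
    [0.6,0,0,0,0,0,0],
    [1,0,0,0,0,0,0],
    [1,0,0,0,0,0,0],
    [1,0,0,0,0,0,0],
    [1,0,0,0,0,0,0],
    [1,0,0,0,0,0,0],
    [1,0,0,0,0,0,0],
    [1,0,0,0,0,0,0]
  ],
  "grip_force": 55
}}

```text
time_s: 5.08
tool_pos: [0.5433, -0.1203, 0.2892]
tool_rot: [-180.0, -25.0, -11.2]
force: [0.5, -0.1, 0.1]
grip_width: 0.0346
```

```bash
python3 - <<'E'
import re
s=open('kin.py').read()
s=s.replace("d1,a1,L1,a2,L2,a3,L3=g","d1,a1,L1,a2,L2,a3,L3,a4=g").replace("A@[0,0,L3]","A0@[a4,0,0]+A@[0,0,L3]").replace("A=A@M[5]@M[6];p=","A0=A@M[5];A=A0@M[6];p=").replace("[.3,0,.35,0,.35,0,.1]","[.27,0,.3,0.05,.35,0.08,.1,.08]")
open('kin.py','w').write(s)
E
python3 - <<'E'
from kin import *
A=cur();print(A[:3,3],np.round(status.get_obs()['qpos'],1),status.get_obs()['grip_width'])
r=fit();print(r.x.round(4),(r.fun*1000).round(1))
E
```

```text
[ 0.54330013 -0.12030373  0.28916184] [-30.8   4.   42.1 117.3  -4.2  34.8   2.3] 0.03460949041207743
[ 0.3294 -0.0324  0.5196 -0.0483  0.5584  0.0425  0.2788 -0.0259] [-26.8   6.2   1.6  -4.8   2.2  -2.    1.7  -4.9  -2.    0.2   2.    1.
   0.6   2.6   1.3   0.2  -0.1   0.7  -0.3   0.6  -0.1   0.5  -0.3]
```

Emit:
{"api": "jog_arm", "payload": {
  "rows": [
    [1,0,0,0,0,0,0],
    [1,0,0,0,0,0,0],
    [1,0,0,0,0,0,0],
    [1,0,0,0,0,0,0],
    [1,0.001,0,-0.004,0,0,0],
    [1,0.001,0,-0.008,0,0,0],
    [1,0.001,0,-0.014,0,0,0],
    [1,0,0,-0.02,0,0,0],
    [1,0,0,-0.02,0,0,0],
    [1,0,0,-0.02,0,0,0],
    [1,0,0,-0.02,0,0,0],
    [1,0,0,-0.01,0,0,0]
  ]
}}

```text
time_s: 6.08
tool_pos: [0.4975, -0.1116, 0.3978]
tool_rot: [-179.9, -25.1, -11.3]
force: [-0.7, 0.2, -1.2]
grip_width: 0.0174
```

```bash
python3 - <<'E'
from kin import *
A=cur();s=status.get_obs();print(A[:3,3],np.round(s['qpos'],1),s['grip_width'],s['force'],s['wrist_torque'])
L=[json.loads(l) for l in open('log.jsonl')]
# general linear fit: p = const + sum A_i v_i
def design(q):
    M=mats(q);A=np.eye(3);B=[np.eye(3)]
    for m in M: A=A@m;B.append(A)
    return np.hstack([np.array([[0],[0],[1.]]),B[1][:,:2],B[3],B[5],B[6][:,:1],B[7][:,2:]])
X=np.vstack([design(l['qpos']) for l in L]);y=np.concatenate([l['tool_pos'] for l in L])
lam=1e-3;p0=np.array([.3,0,0,0,0,.4,0,0,.4,0,.15])
v=p0+np.linalg.solve(X.T@X+lam**2*np.eye(11),X.T@(y-X@p0));print(v.round(3),((X@v-y)*1000).round(1))
E
```

```text
[ 0.49752456 -0.11162116  0.3978153 ] [-32.1 -11.8  37.2 115.3  12.1  49.5 -11. ] 0.017422546723402463 [-0.69703612  0.24116292 -1.15913834] [0.05018841 0.60464729 0.00324801]
[ 0.249 -0.    -0.016  0.    -0.011  0.468  0.    -0.     0.513  0.
  0.186] [ 0. -0. -0.  0.  0.  0. -0. -0. -0. -0.  0.  0. -0.  0.  0.  0. -0. -0.]
```

```bash
cat >> kin.py <<'E'
V=None
def design(q):
    M=mats(q);A=np.eye(3);B=[np.eye(3)]
    for m in M: A=A@m;B.append(A)
    return np.hstack([np.array([[0],[0],[1.]]),B[1][:,:2],B[3],B[5],B[6][:,:1],B[7][:,2:]]),B
def calib():
    global V
    L=[json.loads(l) for l in open('log.jsonl')]
    X=np.vstack([design(l['qpos'])[0] for l in L]);y=np.concatenate([l['tool_pos'] for l in L])
    p0=np.array([.25,0,-.016,0,-.011,.468,0,0,.513,0,.186])
    V=p0+np.linalg.solve(X.T@X+1e-6*np.eye(11),X.T@(y-X@p0))
def FK(q):
    X,B=design(q);return T(B[7]@np.diag([-1.,-1,1]),X@V)
def jac(q):
    F=FK(q);J=np.zeros((6,7))
    for i in range(7):
        d=np.zeros(7);d[i]=.01;G=FK(q+d)
        J[:3,i]=(G[:3,3]-F[:3,3])/.01;J[3:,i]=R.from_matrix(G[:3,:3]@F[:3,:3].T).as_rotvec()/.01
    return F,J  # per degree
def step(q,Tg,w=None,it=4,wl=.3):
    for _ in range(it):
        F,J=jac(q);e=np.r_[Tg[:3,3]-F[:3,3],R.from_matrix(Tg[:3,:3]@F[:3,:3].T).as_rotvec()]
        S=np.diag([1,1,1,wl,wl,wl]);J=S@J;e=S@e
        q=np.clip(q+J.T@np.linalg.solve(J@J.T+1e-10*np.eye(6),e),LO,HI)
    F,_=jac(q);return q,np.linalg.norm(F[:3,3]-Tg[:3,3])
E
python3 - <<'E'
from kin import *
calib();L=[json.loads(l) for l in open('log.jsonl')]
q=np.array(L[0]['qpos']);C=FK(q)
r=[-0.0067, 0.0368, 0.0016, -0.79, 0.83, 3.57];K=T(R.from_rotvec(r[3:],degrees=True).as_matrix(),r[:3])
for k in range(24):
    C=C@K;q,e=step(q,C)
    if k in(11,23):print(q.round(1),e)
for l in L:print(np.round(l['qpos'],1))
E
```

```text
[-53.6   4.5  15.2 100.6   5.6  63.2  -7.7] 1.2116572475114641e-14
[-31.  -10.6  36.8 116.1  11.1  47.9 -10.2] 2.7188739802190425e-14
[-75.2  18.4  -4.   83.1   1.3  78.5  -3.3]
[-53.5   4.5  15.2 100.7   5.6  63.1  -7.7]
[-30.9 -10.7  36.9 116.1  11.1  47.8 -10.2]
[-31.1   3.5  42.1 117.4  -3.3  35.3   1.6]
[-30.8   4.   42.1 117.3  -4.2  34.8   2.3]
[-32.1 -11.8  37.2 115.3  12.1  49.5 -11. ]
```

```bash
cat > feas.py <<'E'
from kin import *
calib();rng=np.random.default_rng(1)
def sols(G,n=60):
    out=[]
    for _ in range(n):
        q=rng.uniform(LO,HI); 
        for _ in range(30): q,e=step(q,G,it=1)
        F=FK(q);er=R.from_matrix(F[:3,:3].T@G[:3,:3]).magnitude()*57.3
        if e<1e-4 and er<.1: out.append(q)
    return np.array(out)
if __name__=='__main__':
    for nm,F,x,z in [('lay b on a',FA,-58,18),('pair',FA,0,9),('a on b',FB,-58,0),('a on b flip',FB,58,0)]:
        for s in (1,-1):
            for phi in ((0,) if nm!='pair' else (-30,0,30)):
                S=sols(grasp(F,x,70,z,s,phi))
                print(nm,s,phi,len(S), '' if not len(S) else [S[np.argsort(S[:,6])[k]].round(0).tolist() for k in sorted({0,len(S)//2,len(S)-1})])
E
time python3 feas.py
```

```text
lay b on a 1 0 44 [[47.0, 26.0, -79.0, 111.0, 53.0, 53.0, -64.0], [-33.0, 7.0, 14.0, 113.0, 16.0, 39.0, -40.0], [-84.0, 14.0, 71.0, 114.0, -5.0, 38.0, -21.0]]
lay b on a -1 0 28 [[47.0, 26.0, -79.0, 111.0, 53.0, 53.0, 116.0], [39.0, 17.0, -66.0, 111.0, 41.0, 47.0, 123.0], [-80.0, 12.0, 65.0, 114.0, -0.0, 38.0, 154.0]]
pair 1 -30 32 [[13.0, 56.0, -79.0, 92.0, 82.0, 107.0, -87.0], [-34.0, 26.0, -5.0, 94.0, 42.0, 74.0, -71.0], [-86.0, 47.0, 71.0, 96.0, -6.0, 62.0, -37.0]]
pair 1 0 39 [[38.0, 32.0, -79.0, 108.0, 59.0, 59.0, -73.0], [-18.0, 10.0, -9.0, 110.0, 24.0, 42.0, -51.0], [-87.0, 21.0, 71.0, 112.0, -12.0, 39.0, -23.0]]
pair 1 30 28 [[56.0, 20.0, -70.0, 117.0, -9.0, 25.0, -3.0], [18.0, 8.0, -26.0, 118.0, -41.0, 29.0, 22.0], [-71.0, 15.0, 71.0, 120.0, -66.0, 42.0, 40.0]]
pair -1 -30 27 [[13.0, 56.0, -79.0, 92.0, 82.0, 107.0, 93.0], [3.0, 38.0, -56.0, 92.0, 65.0, 91.0, 97.0], [-84.0, 44.0, 67.0, 96.0, -2.0, 62.0, 139.0]]
pair -1 0 21 [[38.0, 32.0, -79.0, 108.0, 59.0, 59.0, 107.0], [-61.0, 11.0, 38.0, 111.0, 11.0, 40.0, 139.0], [-85.0, 19.0, 68.0, 112.0, -7.0, 39.0, 154.0]]
pair -1 30 9 [[-6.0, 7.0, -1.0, 119.0, -47.0, 31.0, -153.0], [-42.0, 7.0, 37.0, 120.0, -54.0, 34.0, -148.0], [-71.0, 15.0, 71.0, 120.0, -66.0, 42.0, -140.0]]
a on b 1 0 29 [[90.0, 22.0, -76.0, 112.0, 28.0, 39.0, -10.0], [3.0, 6.0, 22.0, 115.0, -13.0, 36.0, 21.0], [-41.0, 13.0, 71.0, 116.0, -31.0, 39.0, 36.0]]
a on b -1 0 3 [[-19.0, 7.0, 45.0, 115.0, -18.0, 36.0, -154.0], [-41.0, 13.0, 71.0, 116.0, -31.0, 39.0, -144.0], [-41.0, 13.0, 71.0, 116.0, -31.0, 39.0, -144.0]]
a on b flip 1 0 40 [[78.0, 17.0, -75.0, 114.0, 30.0, 39.0, -24.0], [15.0, 4.0, -6.0, 116.0, 2.0, 35.0, -3.0], [-57.0, 8.0, 71.0, 118.0, -13.0, 35.0, 11.0]]
a on b flip -1 0 6 [[80.0, 20.0, -79.0, 114.0, 35.0, 40.0, 153.0], [80.0, 19.0, -77.0, 114.0, 32.0, 40.0, 154.0], [79.0, 19.0, -77.0, 114.0, 32.0, 40.0, 154.0]]
real	1m52.575s
user	1m49.865s
sys	0m0.168s
```

```bash
python3 - <<'E'
from h import *
A=cur();p=par('wrist');im,d=cams.read_camera('wrist');save('w2.png',im)
W=cloud(p,d);Q=(W-A[:3,3])@A[:3,:3]*1000
m=(abs(Q[...,0])<14)&(Q[...,2]>120)&(Q[...,2]<300)&(im[...,0].astype(int)>im[...,2]+35)
q=Q[m];print(len(q))
# handle top: z near 164-25
for lo in range(-60,80,10):
    k=(q[:,1]>=lo)&(q[:,1]<lo+10)
    if k.sum(): print(lo,k.sum(),'z',np.percentile(q[k,2],[2,10,50,90,98]).round(1),'x',np.percentile(q[k,0],[2,98]).round(1))
t=q[abs(q[:,2]-np.percentile(q[:,2],5))<6]
k=q[:,2]<175;print('top miny',np.percentile(q[k,1],[0,1,3]).round(1)); k=q[:,2]>185;print('pocket miny',np.percentile(q[k,1],[0,1,3]).round(1),np.percentile(q[k,2],[1,50,99]))
m2=m&(Q[...,2]<175)
print(FB.round(4))
E
```

```text
5306
-50 587 z [199.5 200.1 216.9 260.7 272.6] x [-9.5  8. ]
-40 1690 z [144.4 144.9 153.1 193.  200.5] x [-9.3  8.1]
-30 745 z [144.2 144.7 145.3 146.1 146.5] x [-9.1  8.2]
-20 712 z [144.2 144.7 145.4 146.1 146.5] x [-9.2  8.3]
-10 548 z [144.1 144.6 145.4 146.2 168. ] x [-9.  10.4]
0 9 z [127.8 131.2 136.8 138.3 138.3] x [ 8.3 12.3]
10 470 z [131.8 144.2 145.2 145.9 146.3] x [-9.5 13.1]
20 539 z [144.4 144.8 145.3 146.  146.4] x [-9.1  8. ]
30 6 z [145.9 145.9 146.3 146.7 146.8] x [-7.5  7. ]
top miny [-38.5 -38.2 -38.1]
pocket miny [-43.7 -43.6 -43.6] [185.79799891 201.36442379 272.87541831]
[[ 0.1959 -0.4144  0.8887  0.6282]
 [ 0.9806  0.0828 -0.1776 -0.1977]
 [ 0.      0.9063  0.4226  0.0753]
 [ 0.      0.      0.      1.    ]]
```

View pics/w2.png

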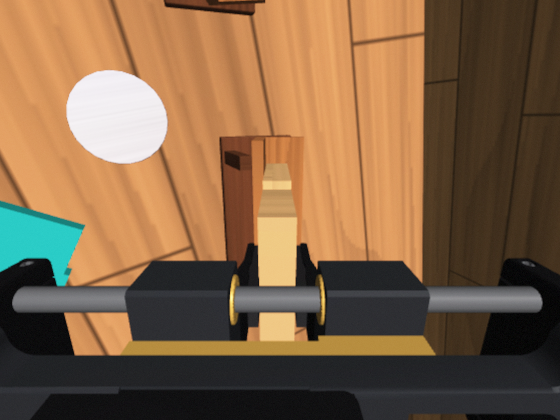

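```bash
cat >> kin.py <<'E'
def qnow(): return np.array(status.get_obs()['qpos'])
def path(q,A,segs,verbose=1):
    # segs: list of (Target,N); screw each; returns q
    C=A
    for B,N in segs:
        M=expm(np.real(logm(np.linalg.inv(C)@B))/N); qm=0;em=0;r=np.r_[M[:3,3],R.from_matrix(M[:3,:3]).as_rotvec(degrees=True)]
        hit=set();zm=9
        for _ in range(N):
            C=C@M;q2,e=step(q,C,it=3)
            qm=np.maximum(qm,abs(q2-q));q=q2;em=max(em,e);zm=min(zm,C[2,3])
            hit|=set((np.where((q<=LO+.01)|(q>=HI-.01))[0]+1).tolist())
        if verbose: print(N,'x',r[:3].round(4).tolist()+r[3:].round(2).tolist(),'|%.0fmm %.2f'%(1000*np.linalg.norm(r[:3]),np.linalg.norm(r[3:])),'q',q.round(0).tolist(),'maxdq',np.max(qm).round(1),'err%.1f'%(em*1000),'hit',hit,'minz %.2f'%zm)
    return q
def spin(P,deg): return P@T(R.from_euler('z',deg,degrees=True).as_matrix(),[0,0,0])
def at(F,x,y,z,sgn,phi=0): return grasp(F,x,y,z,sgn,phi)
E
cat > sim1.py <<'E'
from kin import *
calib();A=cur();q=qnow();print(q.round(1))
H=grasp(FA,-61.7,73.8+120,48,-1)
mid=lambda z,x,y:T(spin(H,+90)[:3,:3],[x,y,z])
for x,y,z in [(.5,0.03,.44),(.45,0.03,.46),(.5,.03,.40),(.55,.03,.45)]:
    print(x,y,z);M=mid(z,x,y);path(q,A,[(M,14),(H,14)])
E
python3 sim1.py
```

```text
[-32.  -11.8  37.1 115.3  12.1  49.5 -11. ]
0.5 0.03 0.44
14 x [0.0072, -0.0085, -0.0033, 0.06, 0.03, -6.57] |12mm 6.57 q [-49.0, -14.0, 34.0, 112.0, 21.0, 58.0, 59.0] maxdq 5.7 err0.0 hit set() minz 0.40
14 x [0.0063, 0.0061, 0.0019, 0.0, -0.0, -6.43] |9mm 6.43 q [-63.0, -5.0, 40.0, 108.0, 19.0, 55.0, 140.0] maxdq 6.3 err0.0 hit set() minz 0.42
0.45 0.03 0.46
14 x [0.0046, -0.0099, -0.0061, 0.06, 0.03, -6.57] |13mm 6.57 q [-46.0, -17.0, 28.0, 115.0, 24.0, 63.0, 55.0] maxdq 5.1 err28.8 hit {2} minz 0.41
14 x [0.0048, 0.0086, 0.0047, 0.0, -0.0, -6.43] |11mm 6.43 q [-61.0, -5.0, 38.0, 108.0, 19.0, 55.0, 140.0] maxdq 6.9 err17.6 hit {2} minz 0.42
0.5 0.03 0.4
14 x [0.0062, -0.0094, -0.0008, 0.06, 0.03, -6.57] |11mm 6.57 q [-49.0, -13.0, 35.0, 116.0, 21.0, 53.0, 58.0] maxdq 5.6 err0.0 hit set() minz 0.40
14 x [0.0054, 0.0071, -0.0007, 0.0, -0.0, -6.43] |9mm 6.43 q [-62.0, -5.0, 39.0, 108.0, 19.0, 55.0, 140.0] maxdq 6.5 err0.0 hit set() minz 0.40
0.55 0.03 0.45
14 x [0.0106, -0.0064, -0.0025, 0.06, 0.03, -6.57] |13mm 6.57 q [-48.0, -6.0, 37.0, 106.0, 14.0, 56.0, 65.0] maxdq 6.3 err0.0 hit set() minz 0.41
14 x [0.0084, 0.0028, 0.0011, 0.0, -0.0, -6.43] |9mm 6.43 q [-57.0, -4.0, 35.0, 108.0, 19.0, 55.0, 141.0] maxdq 6.0 err0.0 hit set() minz 0.42
```

Emit:
{"api": "jog_arm", "payload": {
  "rows": [
    [1,0.0072,-0.0085,-0.0033,0.06,0.03,-6.57],
    [1,0.0072,-0.0085,-0.0033,0.06,0.03,-6.57],
    [1,0.0072,-0.0085,-0.0033,0.06,0.03,-6.57],
    [1,0.0072,-0.0085,-0.0033,0.06,0.03,-6.57],
    [1,0.0072,-0.0085,-0.0033,0.06,0.03,-6.57],
    [1,0.0072,-0.0085,-0.0033,0.06,0.03,-6.57],
    [1,0.0072,-0.0085,-0.0033,0.06,0.03,-6.57],
    [1,0.0072,-0.0085,-0.0033,0.06,0.03,-6.57],
    [1,0.0072,-0.0085,-0.0033,0.06,0.03,-6.57],
    [1,0.0072,-0.0085,-0.0033,0.06,0.03,-6.57]
  ]
}}

```text
time_s: 6.97
tool_pos: [0.5216, -0.0099, 0.4332]
tool_rot: [157.3, -10.3, 57.0]
force: [0.4, -0.2, -1.6]
grip_width: 0.0179
```

Emit:
{"api": "jog_arm", "payload": {
  "rows": [
    [1,0.0072,-0.0085,-0.0033,0.06,0.03,-6.57],
    [1,0.0072,-0.0085,-0.0033,0.06,0.03,-6.57],
    [1,0.0072,-0.0085,-0.0033,0.06,0.03,-6.57],
    [1,0.0072,-0.0085,-0.0033,0.06,0.03,-6.57],
    [1,0.0063,0.0061,0.0019,0,0,-6.43],
    [1,0.0063,0.0061,0.0019,0,0,-6.43],
    [1,0.0063,0.0061,0.0019,0,0,-6.43],
    [1,0.0063,0.0061,0.0019,0,0,-6.43],
    [1,0.0063,0.0061,0.0019,0,0,-6.43]
  ]
}}

```text
time_s: 7.72
tool_pos: [0.5304, 0.0633, 0.4354]
tool_rot: [158.9, 13.1, 111.0]
force: [-0.0, 0.5, -1.0]
grip_width: 0.0175
```

Emit:
{"api": "jog_arm", "payload": {
  "rows": [
    [1,0.0063,0.0061,0.0019,0,0,-6.43],
    [1,0.0063,0.0061,0.0019,0,0,-6.43],
    [1,0.0063,0.0061,0.0019,0,0,-6.43],
    [1,0.0063,0.0061,0.0019,0,0,-6.43],
    [1,0.0063,0.0061,0.0019,0,0,-6.43],
    [1,0.0063,0.0061,0.0019,0,0,-6.43],
    [1,0.0063,0.0061,0.0019,0,0,-6.43],
    [1,0.0063,0.0061,0.0019,0,0,-6.43],
    [1,0.0063,0.0061,0.0019,0,0,-6.43],
    [1,0,0,0,0,0,0],
    [1,0,0,0,0,0,0]
  ]
}}

```text
time_s: 8.63
tool_pos: [0.5323, 0.1373, 0.4123]
tool_rot: [-179.9, 24.6, 170.9]
force: [-0.3, -0.2, -1.0]
grip_width: 0.0178
```

```bash
python3 - <<'E'
from kin import *
calib();A=cur();s=status.get_obs();print(s['time_s'],s['qpos'].round(1) if hasattr(s['qpos'],'round') else s['qpos'],s['grip_width'])
H=grasp(FA,-61.7,73.8+120,48,-1);print('err',((np.linalg.inv(H)@A)[:3,3]*1000).round(1))
p=par('wrist');im,d=cams.read_camera('wrist');save('w3.png',im)
W=cloud(p,d);np.savez('w3',W=W,im=im,A=A)
Q=(W-FA[:3,3])@FA[:3,:3]*1000   # in tray_a mid frame
warm=(im[...,0].astype(int)>im[...,2]+35)
m=(abs(Q[...,1])<42)&(Q[...,2]>-12)&(Q[...,2]<14)&(Q[...,0]<0)&(Q[...,0]>-125)&warm
q=Q[m];print(len(q))
k=(q[:,2]>6)
print('front z',np.percentile(q[k,2],[10,50,90]).round(1),'miny x',np.percentile(q[:,0],[0,.5,1,3]).round(1),'y',np.percentile(q[:,1],[1,50,99]).round(1))
c,n,P=fitplane(W[m][k]);print(n.round(3),np.degrees(np.arctan2(n[1],n[0])),len(P))
t=q[(q[:,1]>30)&(q[:,0]<-25)];print('top edge',np.percentile(t[:,1],[1,10,50,90,99]).round(1),np.percentile(t[:,2],[1,10,50,90,99]).round(1))
for x0 in range(-110,-20,15):
    kk=(t[:,0]>x0)&(t[:,0]<x0+15);print(x0,kk.sum(),np.percentile(t[kk],[3,50,97],axis=0).round(1)[:,1:].tolist() if kk.sum() else '')
E
```

```text
8.6333 [-61.8  -4.2  39.  108.4  18.9  54.9 140.3] 0.017829716827881995
err [2.4 1.  4.7]
2558
front z [ 6.9  9.1 13. ] miny x [-118.4 -118.2 -118.1 -115.9] y [-38.5  36.6  39.3]
[ 0.877 -0.15   0.456] -9.72919835177767 945
top edge [33.8 36.6 37.6 38.5 39.2] [-8.8 -7.1  0.3  7.8  9.1]
-110 256 [[36.3, -8.3], [37.6, 0.5], [38.7, 9.0]]
-95 268 [[34.9, -8.1], [37.5, 0.4], [38.8, 9.0]]
-80 246 [[36.3, -8.6], [37.6, 0.4], [38.9, 8.9]]
-65 236 [[34.3, -8.5], [37.6, 0.3], [39.0, 8.9]]
-50 230 [[36.3, -8.2], [37.5, 0.4], [38.8, 8.9]]
-35 146 [[36.6, -8.7], [37.7, -0.2], [38.9, 8.5]]
```

View pics/w3.png

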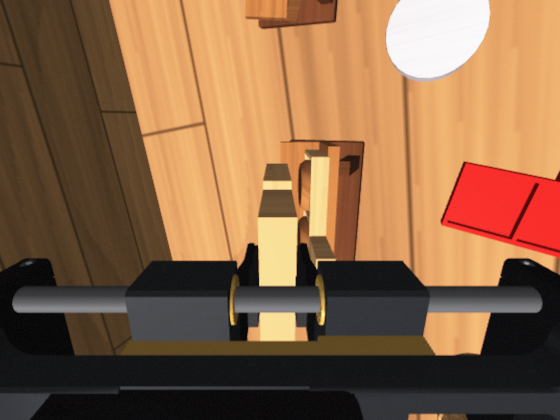

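```bash
python3 - <<'E'
from kin import *
z=np.load('w3.npz');W=z['W'];im=z['im'].astype(int);A=z['A']
Q=(W-FA[:3,3])@FA[:3,:3]*1000
warm=im[...,0]>im[...,2]+35
m=warm&(Q[...,1]>36)&(Q[...,1]<39.5)&(abs(Q[...,2])<7.5)
print('tray_a end x',np.percentile(Q[m][:,0],[0,.5,1,2,5]).round(1))
m=warm&(Q[...,1]>63)&(Q[...,1]<70)&(abs(Q[...,2])<9);print(m.sum())
m=warm&(Q[...,1]>88)&(Q[...,1]<97)&(abs(Q[...,2])<12)
print('handle a min x',m.sum(),np.percentile(Q[m],[0,2,50,98],axis=0).round(1).tolist())
# rest end (panel top) 
m=(Q[...,1]>20)&(Q[...,1]<32)&(Q[...,2]<-10)&(Q[...,2]>-22)&(Q[...,0]<0)
print('panel end',m.sum(),np.percentile(Q[m][:,0],[0,1,3]).round(1))
# tray_b in tray_a frame
t=(W-A[:3,3])@A[:3,:3]*1000
m=warm&(abs(t[...,0])<12)&(t[...,2]>140)&(t[...,2]<150)&(t[...,1]<0);q=Q[m]
print('handle b top: y',np.median(q[:,1]).round(1),'min x',np.percentile(q[:,0],[0,1,3]).round(1),'z',np.percentile(q[:,2],[2,98]).round(1), 'tool',np.median(t[m],0).round(1),t[m][:,1].min().round(1))
m=warm&(abs(t[...,0])<12)&(t[...,2]>196)&(t[...,2]<203)&(t[...,1]<-20);q=Q[m];print('pocket end b x',np.percentile(q[:,0],[0,1,3]).round(1),'y',np.median(q[:,1]).round(1),np.median(t[m],0).round(1))
E
```

```text
tray_a end x [-109.  -108.9 -108.7 -107.8 -105.8]
66
handle a min x 94 [[-24.1, 88.0, -9.2], [-24.0, 88.2, -8.5], [-23.3, 92.0, 2.0], [-15.3, 93.3, 8.8]]
panel end 936 [-118.4 -118.3 -116.8]
handle b top: y 207.7 min x [-103.  -102.6 -102.4] z [35.7 53. ] tool [  0.3 -25.3 145.5] -41.9
pocket end b x [-108.3 -108.2 -108.2] y 153.0 [ -0.3 -43.7 200.2]
```

Emit:
{"api": "jog_arm", "payload": {
  "rows": [
    [1,0,-0.0007,0.01,0,0,0],
    [1,0.001,0,0.012,0,0,0],
    [1,0.001,0,0.012,0,0,0],
    [1,0.001,0,0.012,0,0,0],
    [1,0.001,0,0.012,0,0,0],
    [1,0.001,0,0.012,0,0,0],
    [1,0.001,0,0.012,0,0,0],
    [1,0.001,0,0.012,0,0,0],
    [1,0.001,0,0.01,0,0,0],
    [1,0,0,0.005,0,0,0],
    [1,0,0,0,0,0,0],
    [1,0,0,0,0,0,0]
  ]
}}

```text
time_s: 9.68
tool_pos: [0.5704, 0.1297, 0.3109]
tool_rot: [-179.9, 24.7, 171.0]
force: [0.1, 0.4, -1.2]
grip_width: 0.0174
```

```bash
cat >> h.py <<'E'
FA[:3,3]+=FA[:3,0]*-.0035
E
cat > look.py <<'E'
import sys
from kin import *
def lookb(name,F=FA):
    A=cur();p=par('wrist');im,d=cams.read_camera('wrist');save(name+'.png',im);W=cloud(p,d);np.savez(name,W=W,im=im,A=A)
    im=im.astype(int);Q=(W-F[:3,3])@F[:3,:3]*1000;t=(W-A[:3,3])@A[:3,:3]*1000;warm=im[...,0]>im[...,2]+35
    def rep(n,m):
        q=Q[m]
        if len(q)>5: print(n,len(q),'min',np.percentile(q,1,axis=0).round(1),'med',np.median(q,0).round(1),'max',np.percentile(q,99,axis=0).round(1))
        else: print(n,'none')
    rep('held handle top',warm&(abs(t[...,0])<12)&(t[...,2]>140)&(t[...,2]<150)&(t[...,1]<0))
    rep('held pocket end top',warm&(abs(t[...,0])<12)&(t[...,2]>196)&(t[...,2]<204)&(t[...,1]<-20))
    rep('inner tray top edge',warm&(abs(Q[...,1]-37.5)<2.5)&(abs(Q[...,2])<8)&(Q[...,0]<-22))
    rep('outer tray top edge',warm&(abs(Q[...,1]-37.5)<4)&(Q[...,2]>10)&(Q[...,2]<34)&(Q[...,0]<-22))
    rep('panel',(Q[...,1]>20)&(Q[...,1]<32)&(Q[...,2]<-10)&(Q[...,2]>-22)&(Q[...,0]<0))
    return A
if __name__=='__main__':
    A=lookb(sys.argv[1]);print('tool in FA',((np.linalg.inv(FA)@A@np.array([0,0,.164,1]))[:3]*1000).round(1),status.get_obs()['force'])
E
python3 look.py w4
```

```text
held handle top 2747 min [-100.5   95.9   28.1] med [-84.5  99.5  36.8] max [-65.1 100.9  45.6]
held pocket end top 326 min [-106.2   41.3   28.4] med [-102.9   44.8   36.6] max [-100.2   48.8   45.4]
inner tray top edge 1918 min [-105.4   35.9   -7.9] med [-78.5  37.6  -0. ] max [-47.8  39.    7.8]
outer tray top edge 24 min [-106.1   34.    28. ] med [-105.9   37.9   31.3] max [-105.7   41.4   33.9]
panel 1362 min [-114.9   24.8  -21.1] med [-82.8  27.5 -16.2] max [-42.7  28.8 -10.7]
tool in FA [-59.   80.9  37. ] [-0.60085059 -0.56612669 -1.35417214]
```

View pics/w4.png

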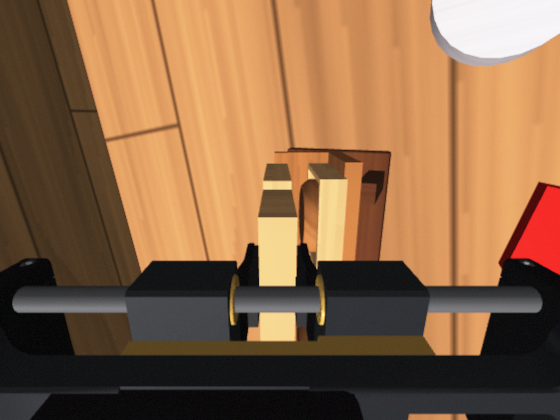

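Emit:
{"api": "jog_arm", "payload": {
  "rows": [
    [1,0,0.0007,0.003,0,0,0],
    [1,0,0,0.003,0,0,0],
    [1,0.003,0,0,0,0,0],
    [1,0.003,0,0,0,0,0],
    [1,0.002,0,0,0,0,0],
    [1,0.002,0,0,0,0,0],
    [1,0.002,0,0,0,0,0],
    [1,0.002,0,0,0,0,0],
    [1,0.0015,0,0,0,0,0],
    [1,0.001,0,0,0,0,0],
    [1,0.001,0,0,0,0,0],
    [1,0,0,0,0,0,0]
  ]
}}

```text
time_s: 10.73
tool_pos: [0.5576, 0.1327, 0.2988]
tool_rot: [-179.9, 24.8, 171.0]
force: [2.8, -0.9, -2.6]
grip_width: 0.0177
```

```bash
python3 look.py w5
```

```text
held handle top 2740 min [-99.4  90.7  11.3] med [-83.1  94.   20.1] max [-63.9  95.3  28.9]
held pocket end top 359 min [-104.9   35.7    8.3] med [-101.5   38.9   19.3] max [-89.5  43.1  28.8]
inner tray top edge 1733 min [-105.4   36.1   -7.9] med [-82.8  37.5  -1.1] max [-47.3  38.9   7.7]
outer tray top edge 306 min [-104.9   35.    11.7] med [-102.1   38.9   20.6] max [-98.9  40.9  28.8]
panel 1519 min [-115.    23.5  -21.1] med [-83.2  27.5 -15.9] max [-44.6  29.  -10.6]
tool in FA [-57.9  75.4  20.3] [ 3.60032196 -0.54467315 -1.56194217]
```

Emit:
{"api": "jog_arm", "payload": {
  "rows": [
    [1,0,-0.0005,0.0012,0,0,0],
    [1,0.001,0,0,0,0,0],
    [1,0.001,0,0,0,0,0],
    [1,0,0,0,0,0,0]
  ]
}}

```text
time_s: 11.12
tool_pos: [0.5559, 0.1326, 0.2966]
tool_rot: [-179.9, 24.8, 171.0]
force: [3.1, -0.3, -1.3]
grip_width: 0.0178
```

```bash
python3 look.py w6
```

```text
held handle top 2751 min [-99.9  89.1   8.9] med [-83.7  92.6  17.6] max [-64.3  94.   26.4]
held pocket end top 430 min [-105.3   34.2    5.9] med [-101.8   37.7   14.9] max [-89.2  41.5  26.3]
inner tray top edge 1503 min [-105.4   36.    -7.9] med [-85.6  37.5  -1.6] max [-51.3  38.9   7.4]
outer tray top edge 299 min [-105.2   34.    10.5] med [-102.3   37.7   18.7] max [-99.3  41.2  26.3]
panel 1530 min [-115.    24.6  -21.1] med [-83.2  27.5 -15.8] max [-45.1  28.9 -10.4]
tool in FA [-58.3  74.   17.8] [ 5.00701988 -0.09697622 -0.69078774]
```

Emit:
{"api": "jog_arm", "payload": {
  "rows": [
    [0.7,0,0,0,0,0,0],
    [0.5,0,0,0,0,0,0],
    [0.2,0,0,0,0,0,0],
    [0,0,0,0,0,0,0],
    [0,0,0,0,0,0,0],
    [0,0,0,0,0,0,0],
    [0,0,0,0,0,0,0],
    [0,0,0,0,0,0,0],
    [0,0,0,0,0,0,0],
    [0,0,0,0,0,0,0]
  ]
}}

```text
time_s: 12.0
tool_pos: [0.5556, 0.1325, 0.2963]
tool_rot: [-179.9, 24.7, 171.0]
force: [-0.9, 0.6, -1.0]
grip_width: 0.0763
```

```bash
python3 - <<'E'
from look import *
A=lookb('w7');calib();q=qnow();print(q.round(1),status.get_obs()['grip_width'])
G=grasp(FA,0,72,8.8,-1);q1=path(q,A,[(G,8)])
F2=FA.copy()
Lf=lambda y,z,s:grasp(FA,0,72+y,z,s)
U=Lf(110,40,-1);q2=path(q1,G,[(U,8)])
for dy in (0,):
    M=T(spin(U,90)[:3,:3],U[:3,3]+[0,0,.03]);E=Lf(110,40,1)
    # turning back: tool spins +180
    q3=path(q2,U,[(M,14),(E,14)])
    path(q3,E,[(Lf(0,9,1),10)])
s,d=cams.read_camera('scene');save('s2.png',cv2.resize(s[150:350,220:420],None,fx=3,fy=3,interpolation=cv2.INTER_CUBIC))
E
```

```text
held handle top 2737 min [-99.9  89.1   8.8] med [-83.7  92.5  17.5] max [-64.4  93.8  26.4]
held pocket end top 454 min [-105.5   35.1    5.2] med [-101.5   37.5   13.7] max [-87.   41.5  26.3]
inner tray top edge 2171 min [-105.4   35.9   -7.9] med [-74.1  37.5  -1.2] max [-30.6  38.9   7.3]
outer tray top edge 297 min [-105.2   33.6   10.5] med [-102.2   37.5   18.7] max [-99.3  41.   26.3]
panel 1895 min [-115.    25.5  -21.1] med [-74.7  27.5 -15.9] max [-24.3  29.  -10.7]
[-59.1   6.9  41.9 114.   10.5  39.3 145.8] 0.0796612660985445
8 x [0.0012, 0.0073, 0.0002, -0.01, -0.04, 0.01] |7mm 0.04 q [-62.0, 10.0, 40.0, 112.0, 11.0, 40.0, 140.0] maxdq 0.8 err0.0 hit set() minz 0.29
8 x [-0.0039, -0.0, -0.0138, 0.0, 0.0, 0.0] |14mm 0.00 q [-66.0, 0.0, 40.0, 106.0, 17.0, 54.0, 137.0] maxdq 1.8 err0.0 hit set() minz 0.30
14 x [-0.0007, 0.0007, -0.0019, 0.0, 0.0, 6.43] |2mm 6.43 q [-67.0, -1.0, 39.0, 104.0, 18.0, 58.0, 47.0] maxdq 6.5 err0.0 hit set() minz 0.41
14 x [-0.0007, -0.0007, 0.0019, 0.0, 0.0, 6.43] |2mm 6.43 q [-66.0, 0.0, 39.0, 106.0, 17.0, 54.0, -43.0] maxdq 6.5 err0.0 hit set() minz 0.40
10 x [-0.0031, 0.0, 0.011, -0.0, -0.0, 0.0] |11mm 0.00 q [-62.0, 10.0, 40.0, 112.0, 11.0, 40.0, -40.0] maxdq 1.4 err0.0 hit set() minz 0.29
```

View pics/s2.png

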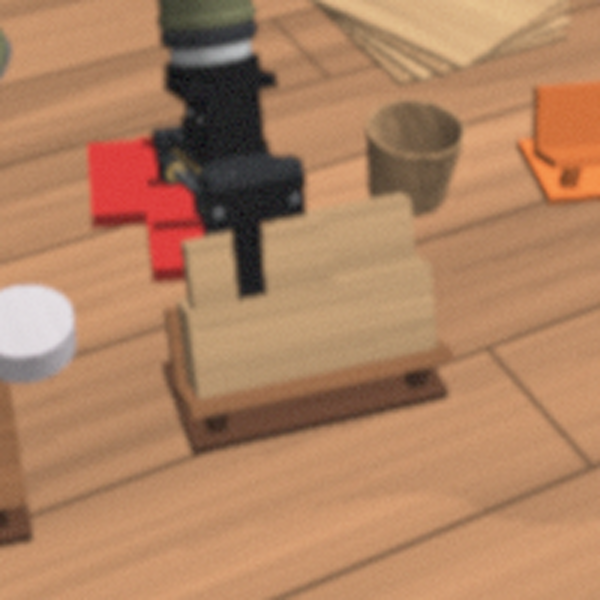

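Emit:
{"api": "jog_arm", "payload": {
  "rows": [
    [0,0.0012,0.0073,0.0002,0,-0.04,0],
    [0,0.0012,0.0073,0.0002,0,-0.04,0],
    [0,0.0012,0.0073,0.0002,0,-0.04,0],
    [0,0.0012,0.0073,0.0002,0,-0.04,0],
    [0,0.0012,0.0073,0.0002,0,-0.04,0],
    [0,0.0012,0.0073,0.0002,0,-0.04,0],
    [0,0.0012,0.0073,0.0002,0,-0.04,0],
    [0,0.0012,0.0073,0.0002,0,-0.04,0],
    [0.3,0,0,0,0,0,0],
    [0.5,0,0,0,0,0,0],
    [0.7,0,0,0,0,0,0],
    [1,0,0,0,0,0,0]
  ],
  "grip_force": 58
}}

```text
time_s: 13.1
tool_pos: [0.557, 0.1908, 0.2907]
tool_rot: [-179.9, 25.0, 170.9]
force: [-0.3, 0.2, -0.0]
grip_width: 0.068
```

Emit:
{"api": "jog_arm", "payload": {
  "rows": [
    [1,0,0,0,0,0,0],
    [1,0,0,0,0,0,0],
    [1,0,0,0,0,0,0],
    [1,0,0,0,0,0,0],
    [1,0,0,0,0,0,0],
    [1,0,0,0,0,0,0],
    [1,0,0,0,0,0,0]
  ]
}}

```text
time_s: 13.68
tool_pos: [0.5569, 0.1914, 0.2907]
tool_rot: [-179.9, 25.0, 171.0]
force: [0.0, -0.5, 0.3]
grip_width: 0.0357
```

```bash
python3 - <<'E'
from look import *
A=lookb('w8');calib();q=qnow();print(q.round(1),status.get_obs()['grip_width'],status.get_obs()['force'])
print('tool in FA',((np.linalg.inv(FA)@A@np.array([0,0,.164,1]))[:3]*1000).round(1))
U=A@T(np.eye(3),[-.03,0,-.115])
q2=path(q,A,[(U,9)])
a=np.radians(81);x=np.array([np.cos(a),np.sin(a),0]);z=np.array([0,0,-1.])
gp=U[:3,3]+.164*U[:3,2]
for dx,dz in((0,.02),(-.03,.02),(0,.0)):
    M=T(np.stack([x,np.cross(z,x),z],1),gp+[dx,0,dz]-.164*z)
    E=grasp(FA,0,73+110,40,1);q3=path(q2,U,[(M,14),(E,14)])
E
```

```text
held handle top 6626 min [-99.1  89.3  -2.4] med [-55.   92.6  13.8] max [-7.6 94.  20.5]
held pocket end top 2829 min [-104.7   36.1   -3.2] med [-67.   37.6   2.6] max [-21.3  39.1   8.4]
inner tray top edge 3710 min [-104.7   36.1   -7.8] med [-68.1  37.6   0. ] max [-23.1  39.1   7.8]
outer tray top edge none
panel 3026 min [-114.4   26.1  -21.2] med [-66.9  27.6 -15.9] max [ -3.1  29.  -10.4]
[-62.6  10.3  40.1 111.6  10.8  39.8 139.8] 0.035588567627633655 [-0.11718125 -1.03257369  0.2918058 ]
tool in FA [-0.2 72.3  8.5]
9 x [-0.0033, -0.0, -0.0128, -0.0, 0.0, -0.0] |13mm 0.00 q [-67.0, -0.0, 39.0, 106.0, 18.0, 55.0, 136.0] maxdq 1.7 err0.0 hit set() minz 0.30
14 x [-0.0046, 0.0039, -0.0013, 1.39, 1.41, 6.32] |6mm 6.62 q [-57.0, 20.0, 49.0, 84.0, -15.0, 83.0, 73.0] maxdq 5.2 err0.0 hit set() minz 0.41
14 x [-0.0039, -0.0042, 0.0018, -1.4, 1.4, 6.32] |6mm 6.63 q [-84.0, -0.0, 58.0, 106.0, 18.0, 54.0, -43.0] maxdq 9.9 err0.0 hit set() minz 0.40
14 x [-0.0031, 0.0021, -0.0018, 1.39, 1.41, 6.32] |4mm 6.62 q [-60.0, 15.0, 49.0, 88.0, -11.0, 82.0, 70.0] maxdq 5.4 err0.0 hit set() minz 0.41
14 x [-0.0021, -0.0027, 0.0022, -1.4, 1.4, 6.32] |4mm 6.63 q [-79.0, 0.0, 52.0, 106.0, 18.0, 54.0, -43.0] maxdq 9.2 err0.0 hit set() minz 0.40
14 x [-0.0042, 0.0038, 0.0001, 1.39, 1.41, 6.32] |6mm 6.62 q [-57.0, 20.0, 49.0, 86.0, -15.0, 81.0, 73.0] maxdq 5.2 err0.0 hit set() minz 0.41
14 x [-0.0037, -0.0041, 0.0004, -1.4, 1.4, 6.32] |5mm 6.63 q [-86.0, -0.0, 60.0, 106.0, 18.0, 54.0, -43.0] maxdq 10.0 err0.0 hit set() minz 0.40
```

Emit:
{"api": "jog_arm", "payload": {
  "rows": [
    [1,0,0,-0.003,0,0,0],
    [1,-0.001,0,-0.008,0,0,0],
    [1,-0.0033,0,-0.0128,0,0,0],
    [1,-0.0033,0,-0.0128,0,0,0],
    [1,-0.0033,0,-0.0128,0,0,0],
    [1,-0.0033,0,-0.0128,0,0,0],
    [1,-0.0033,0,-0.0128,0,0,0],
    [1,-0.0033,0,-0.0128,0,0,0],
    [1,-0.0033,0,-0.0128,0,0,0],
    [1,-0.0033,0,-0.0128,0,0,0],
    [1,0,0,0,0,0,0]
  ]
}}

```text
time_s: 14.65
tool_pos: [0.534, 0.1956, 0.4073]
tool_rot: [179.9, 25.1, 170.9]
force: [0.4, -0.2, -3.5]
grip_width: 0.0355
```

```bash
python3 - <<'E'
from look import *
A=lookb('w9');calib();q=qnow();print(q.round(1),status.get_obs()['grip_width'],status.get_obs()['force'])
print('tool in FA',((np.linalg.inv(FA)@A@np.array([0,0,.164,1]))[:3]*1000).round(1))
a=np.radians(81);x=np.array([np.cos(a),np.sin(a),0]);z=np.array([0,0,-1.])
gp=A[:3,3]+.164*A[:3,2]
M=T(np.stack([x,np.cross(z,x),z],1),gp+[-.03,0,.02]-.164*z)
E=grasp(FA,0,72.3+100,40,1);q3=path(q,A,[(M,17),(E,18)]);path(q3,E,[(grasp(FA,0,74,9,1),10)])
E
```

```text
held handle top 6625 min [-98.2 204.7  25.9] med [-54.  207.9  42. ] max [ -6.6 209.3  48.7]
held pocket end top 2820 min [-103.6  151.3   25.1] med [-65.9 152.9  30.9] max [-20.1 154.4  36.6]
inner tray top edge none
outer tray top edge none
panel 1245 min [-113.2   25.9  -21. ] med [-61.4  27.6 -15.5] max [ -1.4  29.4 -10.1]
[-66.7  -0.4  39.5 106.4  18.2  54.7 135.7] 0.035428475352639426 [-0.23384738 -0.9087415  -4.06805742]
tool in FA [  0.8 187.8  36.8]
17 x [-0.0025, 0.0018, -0.0015, 1.16, 1.15, 5.2] |3mm 5.45 q [-60.0, 15.0, 48.0, 89.0, -11.0, 82.0, 70.0] maxdq 4.5 err0.0 hit set() minz 0.41
18 x [-0.0016, -0.0019, 0.0023, -1.09, 1.09, 4.92] |3mm 5.15 q [-79.0, 1.0, 54.0, 107.0, 16.0, 53.0, -42.0] maxdq 7.1 err0.0 hit set() minz 0.39
10 x [-0.0031, -0.0, 0.0098, -0.0, -0.0, 0.0] |10mm 0.00 q [-74.0, 12.0, 53.0, 112.0, 5.0, 39.0, -36.0] maxdq 1.4 err0.0 hit set() minz 0.29
```

Emit:
{"api": "jog_arm", "payload": {
  "rows": [
    [1,-0.0025,0.0018,-0.0015,1.16,1.15,5.2],
    [1,-0.0025,0.0018,-0.0015,1.16,1.15,5.2],
    [1,-0.0025,0.0018,-0.0015,1.16,1.15,5.2],
    [1,-0.0025,0.0018,-0.0015,1.16,1.15,5.2],
    [1,-0.0025,0.0018,-0.0015,1.16,1.15,5.2],
    [1,-0.0025,0.0018,-0.0015,1.16,1.15,5.2],
    [1,-0.0025,0.0018,-0.0015,1.16,1.15,5.2],
    [1,-0.0025,0.0018,-0.0015,1.16,1.15,5.2],
    [1,-0.0025,0.0018,-0.0015,1.16,1.15,5.2],
    [1,-0.0025,0.0018,-0.0015,1.16,1.15,5.2],
    [1,-0.0025,0.0018,-0.0015,1.16,1.15,5.2],
    [1,-0.0025,0.0018,-0.0015,1.16,1.15,5.2]
  ]
}}

```text
time_s: 15.7
tool_pos: [0.5623, 0.1964, 0.4308]
tool_rot: [176.0, 7.0, 106.5]
force: [-0.1, 0.1, -3.9]
grip_width: 0.0355
```

Emit:
{"api": "jog_arm", "payload": {
  "rows": [
    [1,-0.0025,0.0018,-0.0015,1.16,1.15,5.2],
    [1,-0.0025,0.0018,-0.0015,1.16,1.15,5.2],
    [1,-0.0025,0.0018,-0.0015,1.16,1.15,5.2],
    [1,-0.0025,0.0018,-0.0015,1.16,1.15,5.2],
    [1,-0.0025,0.0018,-0.0015,1.16,1.15,5.2],
    [1,-0.0016,-0.0019,0.0023,-1.09,1.09,4.92],
    [1,-0.0016,-0.0019,0.0023,-1.09,1.09,4.92],
    [1,-0.0016,-0.0019,0.0023,-1.09,1.09,4.92],
    [1,-0.0016,-0.0019,0.0023,-1.09,1.09,4.92],
    [1,-0.0016,-0.0019,0.0023,-1.09,1.09,4.92],
    [1,-0.0016,-0.0019,0.0023,-1.09,1.09,4.92],
    [1,-0.0016,-0.0019,0.0023,-1.09,1.09,4.92]
  ]
}}

```text
time_s: 16.7
tool_pos: [0.5566, 0.1808, 0.4221]
tool_rot: [174.9, -9.1, 46.6]
force: [0.3, 0.1, -3.3]
grip_width: 0.0356
```

Emit:
{"api": "jog_arm", "payload": {
  "rows": [
    [1,-0.0016,-0.0019,0.0023,-1.09,1.09,4.92],
    [1,-0.0016,-0.0019,0.0023,-1.09,1.09,4.92],
    [1,-0.0016,-0.0019,0.0023,-1.09,1.09,4.92],
    [1,-0.0016,-0.0019,0.0023,-1.09,1.09,4.92],
    [1,-0.0016,-0.0019,0.0023,-1.09,1.09,4.92],
    [1,-0.0016,-0.0019,0.0023,-1.09,1.09,4.92],
    [1,-0.0016,-0.0019,0.0023,-1.09,1.09,4.92],
    [1,-0.0016,-0.0019,0.0023,-1.09,1.09,4.92],
    [1,-0.0016,-0.0019,0.0023,-1.09,1.09,4.92],
    [1,-0.0016,-0.0019,0.0023,-1.09,1.09,4.92],
    [1,-0.0016,-0.0019,0.0023,-1.09,1.09,4.92],
    [1,0,0,0,0,0,0]
  ]
}}

```text
time_s: 17.7
tool_pos: [0.5413, 0.1948, 0.3909]
tool_rot: [179.7, -24.8, -9.1]
force: [-1.4, -0.1, -3.6]
grip_width: 0.0355
```

```bash
python3 - <<'E'
from look import *
A=cur();calib();q=qnow();print(q.round(1),status.get_obs()['grip_width'],status.get_obs()['force'])
print('tool in FA',((np.linalg.inv(FA)@A@np.array([0,0,.164,1]))[:3]*1000).round(1))
p=par('wrist');im,d=cams.read_camera('wrist');save('w10.png',im);W=cloud(p,d);im=im.astype(int);warm=im[...,0]>im[...,2]+35
Q=(W-FA[:3,3])@FA[:3,:3]*1000;t=(W-A[:3,3])@A[:3,:3]*1000
for n,m in [('top',warm&(abs(t[...,0])<22)&(t[...,2]>135)&(t[...,2]<152)&(t[...,1]<-12)),('pend',warm&(abs(t[...,0])<22)&(t[...,2]>194)&(t[...,2]<206)&(t[...,1]<-20))]:
    print(n,m.sum(),np.percentile(Q[m],[1,50,99],axis=0).round(1).tolist(),'tool',np.percentile(t[m],[1,50,99],axis=0).round(1).tolist())
E=grasp(FA,0,72.4+5,20,1);path(q,A,[(E,10)])
E
```

```text
[-79.6   1.6  54.  106.9  16.3  52.8 -42.7] 0.03552286837065118 [-1.4453071  -0.14006002 -3.63131555]
tool in FA [ -0.  169.9  35.9]
top 8692 [[12.7, 184.4, 17.4], [57.0, 189.7, 26.9], [95.6, 191.2, 50.7]] tool [[-18.5, -95.5, 142.4], [-9.0, -56.9, 143.8], [14.8, -12.6, 149.4]]
pend 4118 [[20.8, 133.0, 34.9], [65.0, 134.7, 43.8], [100.9, 136.2, 52.7]] tool [[-0.8, -101.1, 197.3], [8.1, -65.2, 198.8], [17.0, -21.1, 200.4]]
10 x [-0.0016, 0.0001, 0.0093, 0.03, 0.02, 0.0] |9mm 0.04 q [-73.0, 13.0, 53.0, 110.0, 4.0, 40.0, -34.0] maxdq 1.3 err0.0 hit set() minz 0.30
```

View pics/w10.png

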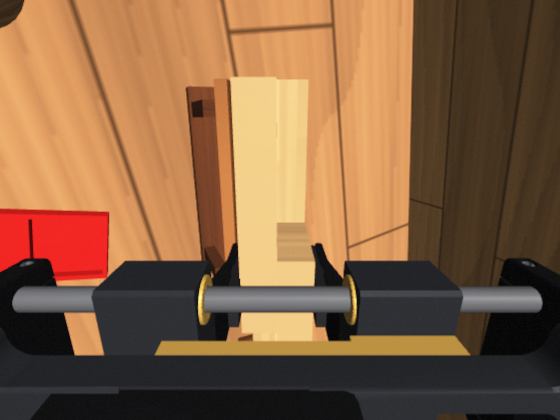

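Emit:
{"api": "jog_arm", "payload": {
  "rows": [
    [1,-0.0016,0.0001,0.0093,0,0,0],
    [1,-0.0016,0.0001,0.0093,0,0,0],
    [1,-0.0016,0.0001,0.0093,0,0,0],
    [1,-0.0016,0.0001,0.0093,0,0,0],
    [1,-0.0016,0.0001,0.0093,0,0,0],
    [1,-0.0016,0.0001,0.0093,0,0,0],
    [1,-0.0016,0.0001,0.0093,0,0,0],
    [1,-0.0016,0.0001,0.0093,0,0,0],
    [1,-0.0016,0.0001,0.0093,0,0,0],
    [1,-0.0016,0.0001,0.0083,0,0,0],
    [1,0,0,0,0,0,0],
    [1,0,0,0,0,0,0]
  ]
}}

```text
time_s: 18.75
tool_pos: [0.5664, 0.1888, 0.3024]
tool_rot: [179.7, -24.9, -9.1]
force: [0.2, 0.3, -3.2]
grip_width: 0.0353
```

```bash
cat > l2.py <<'E'
import sys
from look import *
A=cur();s=status.get_obs();print(s['time_s'],s['grip_width'],s['force'])
print('tool in FA',((np.linalg.inv(FA)@A@np.array([0,0,.164,1]))[:3]*1000).round(1))
p=par('wrist');im,d=cams.read_camera('wrist');save(sys.argv[1]+'.png',im);W=cloud(p,d);im=im.astype(int);warm=im[...,0]>im[...,2]+35
Q=(W-FA[:3,3])@FA[:3,:3]*1000;t=(W-A[:3,3])@A[:3,:3]*1000
for n,m in [('top',warm&(abs(t[...,0])<22)&(t[...,2]>135)&(t[...,2]<152)&(t[...,1]<-12)),('pend',warm&(abs(t[...,0])<22)&(t[...,2]>194)&(t[...,2]<206)&(t[...,1]<-20)),
  ('panel',(Q[...,1]>20)&(Q[...,1]<32)&(Q[...,2]<-10)&(Q[...,2]>-22)&(Q[...,0]>0))]:
    print(n,m.sum(),np.percentile(Q[m],[1,50,99],axis=0).round(1).tolist())
np.savez(sys.argv[1],W=W,im=im,A=A)
E
python3 l2.py w11
```

```text
18.75 0.03526286818113857 [ 0.2465485   0.25733426 -3.16738293]
tool in FA [-1.8 78.7 22.1]
top 8676 [[11.0, 93.2, 3.5], [55.3, 98.6, 13.0], [93.8, 100.1, 37.0]]
pend 4137 [[19.1, 42.0, 21.3], [63.2, 43.6, 30.1], [99.2, 45.2, 39.0]]
panel 3477 [[1.4, 21.1, -21.9], [64.9, 27.8, -15.5], [113.5, 29.4, -10.1]]
```

```bash
python3 - <<'E'
from look import *
z=np.load('w11.npz');W=z['W'];im=z['im'];A=z['A'];warm=im[...,0]>im[...,2]+35
Q=(W-FA[:3,3])@FA[:3,:3]*1000
for n,m in [('b pocket end',warm&(Q[...,1]>38)&(Q[...,1]<45)&(Q[...,2]>22)&(Q[...,2]<38)),('b handle end',warm&(Q[...,1]>96)&(Q[...,1]<101)&(Q[...,2]>5)&(Q[...,2]<20)),('panel',(Q[...,1]>26)&(Q[...,1]<30)&(Q[...,2]<-12)&(Q[...,2]>-19)),('base',(Q[...,1]<-40)&(Q[...,2]<0))]:
    x=np.sort(Q[m][:,0]);print(n,len(x),x[-5:].round(1),np.percentile(x,99.5).round(1))
E
```

```text
b pocket end 3668 [99.7 99.7 99.8 99.8 99.8] 99.6
b handle end 7848 [94.4 94.4 94.4 94.4 94.5] 94.0
panel 2239 [114.1 114.1 114.2 114.2 114.3] 113.8
base 16017 [178.  178.3 178.4 178.4 178.7] 175.0
```

Emit:
{"api": "jog_arm", "payload": {
  "rows": [
    [1,0,-0.0025,0,0,0,0],
    [1,0,-0.0026,0,0,0,0],
    [1,-0.003,0,0,0,0,0],
    [1,-0.003,0,0,0,0,0],
    [1,-0.002,0,0,0,0,0],
    [1,-0.002,0,0,0,0,0],
    [1,-0.0015,0,0.002,0,0,0],
    [1,0,0,0.002,0,0,0],
    [1,0,0,0,0,0,0],
    [1,0,0,0,0,0,0]
  ]
}}

```text
time_s: 19.63
tool_pos: [0.5586, 0.1953, 0.2943]
tool_rot: [179.8, -25.0, -9.1]
force: [-0.6, -0.2, -3.3]
grip_width: 0.0354
```

```bash
cat >> l2.py <<'E'
for n,m in [('b pocket end',warm&(Q[...,1]>35)&(Q[...,1]<45)&(Q[...,2]>-6)&(Q[...,2]<25)),('b handle end',warm&(Q[...,1]>90)&(Q[...,1]<101)&(Q[...,2]>-7)&(Q[...,2]<20)),('panel',(Q[...,1]>26)&(Q[...,1]<30)&(Q[...,2]<-12)&(Q[...,2]>-19))]:
    x=np.sort(Q[m][:,0]);print(n,len(x),x[-4:].round(1))
E
python3 l2.py w12
```

```text
19.6333 0.03541843464651013 [-0.56701587 -0.21945861 -3.26940217]
tool in FA [ 3.6 75.1 10.9]
top 8693 [[16.2, 89.5, -7.7], [60.5, 95.0, 1.8], [99.2, 96.5, 25.7]]
pend 4127 [[24.4, 38.5, 10.1], [68.5, 40.0, 19.0], [104.5, 41.6, 27.9]]
panel 1299 [[2.0, 26.0, -21.9], [72.5, 27.9, -19.6], [113.9, 29.5, -10.5]]
b pocket end 3770 [105.1 105.1 105.1 105.1]
b handle end 10112 [99.7 99.7 99.7 99.8]
panel 517 [114.1 114.1 114.2 114.2]
```

Emit:
{"api": "jog_arm", "payload": {
  "rows": [
    [1,-0.001,0,0.001,0,0,0],
    [1,-0.0007,0,0.001,0,0,0],
    [1,0,0,0.0003,0,0,0],
    [0.6,0,0,0,0,0,0],
    [0.4,0,0,0,0,0,0],
    [0.2,0,0,0,0,0,0],
    [0,0,0,0,0,0,0],
    [0,0,0,0,0,0,0],
    [0,0,0,0,0,0,0],
    [0,0,0,0,0,0,0],
    [0,0,0,0,0,0,0]
  ]
}}

```text
time_s: 20.6
tool_pos: [0.5581, 0.1956, 0.2918]
tool_rot: [179.8, -25.0, -9.1]
force: [0.7, -0.1, 0.2]
grip_width: 0.0746
```

```bash
python3 l2.py w13; python3 - <<'E'
from look import *
calib();A=cur();q=qnow();print(q.round(1))
G=grasp(FA,-56,72,18,1);q1=path(q,A,[(G,9)])
s,d=cams.read_camera('scene');save('s3.png',cv2.resize(s[150:350,220:420],None,fx=3,fy=3,interpolation=cv2.INTER_CUBIC))
E
```

```text
20.6 0.07458154316634433 [ 0.66477717 -0.09799402  0.17508492]
tool in FA [ 3.8 73.   9.4]
top 8549 [[16.4, 87.2, -9.9], [61.1, 92.8, -0.4], [98.7, 94.2, 23.2]]
pend 4077 [[24.7, 36.4, 8.0], [68.8, 37.9, 16.9], [104.3, 39.4, 25.8]]
panel 790 [[2.3, 22.3, -22.0], [87.2, 27.9, -20.6], [114.0, 29.3, -10.4]]
b pocket end 4231 [104.8 104.8 104.9 104.9]
b handle end 9064 [99.2 99.2 99.2 99.2]
panel 228 [114.  114.  114.  114.1]
[-73.9  12.8  53.1 111.5   4.9  39.6 -35.8]
9 x [0.001, 0.0067, 0.0001, 0.02, 0.0, 0.0] |7mm 0.02 q [-71.0, 9.0, 55.0, 114.0, 6.0, 38.0, -31.0] maxdq 0.6 err0.0 hit set() minz 0.29
```

View pics/s3.png

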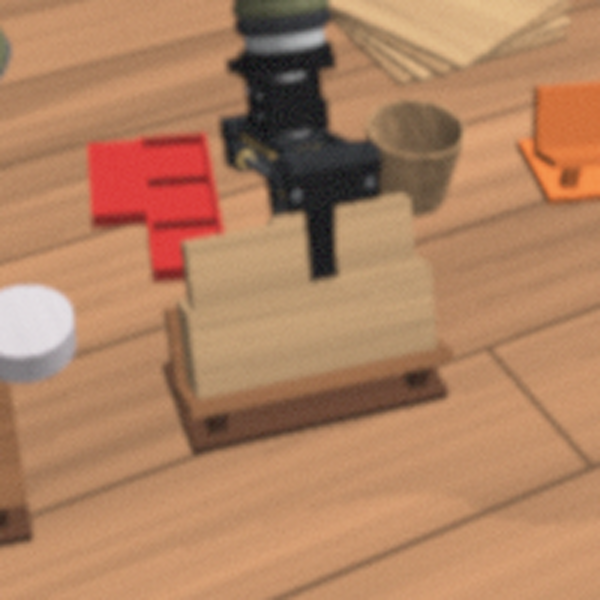

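Emit:
{"api": "jog_arm", "payload": {
  "rows": [
    [0,0,0,0,0,0,0],
    [0,0.001,0.0067,0,0,0,0],
    [0,0.001,0.0067,0,0,0,0],
    [0,0.001,0.0067,0,0,0,0],
    [0,0.001,0.0067,0,0,0,0],
    [0,0.001,0.0067,0,0,0,0],
    [0,0.001,0.0067,0,0,0,0],
    [0,0.001,0.0067,0,0,0,0],
    [0,0.001,0.0067,0,0,0,0],
    [0,0.001,0.0067,0,0,0,0],
    [0,0,0,0,0,0,0],
    [0.2,0,0,0,0,0,0]
  ],
  "grip_force": 56
}}

```text
time_s: 21.7
tool_pos: [0.5565, 0.1342, 0.2958]
tool_rot: [179.8, -25.0, -9.1]
force: [0.0, 0.7, -1.0]
grip_width: 0.0848
```

```bash
python3 - <<'E'
from look import *
calib();A=cur();q=qnow();print(q.round(1),'tool in FA',((np.linalg.inv(FA)@A@np.array([0,0,.164,1]))[:3]*1000).round(1),status.get_obs()['grip_width'])
U=A@T(np.eye(3),[.03,0,-.13]);q1=path(q,A,[(U,10)])
H=grasp(FB,-56,73+115,30,1);q2=path(q1,U,[(H,14)]);q3=path(q2,H,[(grasp(FB,-56,73,0,1),10)])
E
```

```text
[-71.2   8.6  55.2 114.3   6.6  38.6 -31.2] tool in FA [-57.1  73.2  18.4] 0.08481451948642162
10 x [0.003, -0.0, -0.013, 0.0, -0.0, -0.0] |13mm 0.00 q [-77.0, -8.0, 52.0, 108.0, 24.0, 58.0, -43.0] maxdq 2.2 err0.0 hit set() minz 0.31
14 x [0.0016, 0.0262, 0.0023, -0.05, 0.0, 0.14] |26mm 0.15 q [-55.0, -17.0, 68.0, 110.0, 19.0, 52.0, -4.0] maxdq 4.0 err11.3 hit {2} minz 0.41
10 x [-0.003, 0.0, 0.0115, 0.0, -0.0, -0.0] |12mm 0.00 q [-39.0, 10.0, 68.0, 116.0, -26.0, 38.0, 33.0] maxdq 11.6 err65.0 hit {2, 3} minz 0.29
```

Emit:
{"api": "jog_arm", "payload": {
  "rows": [
    [0.4,0,0,0,0,0,0],
    [0.6,0,0,0,0,0,0],
    [0.8,0,0,0,0,0,0],
    [1,0,0,0,0,0,0],
    [1,0,0,0,0,0,0],
    [1,0,0,0,0,0,0],
    [1,0,0,0,0,0,0],
    [1,0,0,0,0,0,0],
    [1,0,0,0,0,0,0],
    [1,0,0,0,0,0,0],
    [1,0,0,0,0,0,0],
    [1,0,0,0,0,0,0]
  ]
}}

```text
time_s: 22.7
tool_pos: [0.5564, 0.1347, 0.2957]
tool_rot: [179.8, -25.0, -9.1]
force: [0.3, -0.1, 0.8]
grip_width: 0.0179
```

```bash
cat > srch.py <<'E'
from look import *
import io,contextlib,itertools
calib();A=cur();q=qnow();print(q.round(1),status.get_obs()['grip_width'],status.get_obs()['force'])
def quiet(q,A,segs):
    C=A;worst=99;mx=0
    for B,N in segs:
        M=expm(np.real(logm(np.linalg.inv(C)@B))/N)
        for _ in range(N):
            C=C@M;q2,e=step(q,C,it=2)
            mx=max(mx,abs(q2-q).max());q=q2;worst=min(worst,(q-LO).min(),(HI-q).min())
            if worst<.5: return worst,mx,q
    return worst,mx,q
P=A@T(np.eye(3),[.02,0,0])
res=[]
for out,up,vx,vz,tilt,hy,hz in itertools.product([.06],[.09,.12],[.52,.6],[.36,.42],[5,25],[90],[15,45]):
    U=A.copy();U[:3,3]+=out*A[:3,0]+[0,0,up]
    a=np.radians(-10.2);tx=np.array([np.cos(a)*np.cos(np.radians(tilt)),np.sin(a)*np.cos(np.radians(tilt)),np.sin(np.radians(tilt))]);ty=np.array([np.sin(a),-np.cos(a),0])
    tz=np.cross(tx,ty);M=T(np.stack([tx,ty,tz],1),[vx,-.08,vz])
    H=grasp(FB,-56,73+hy,hz,1)
    segs=[(P,2),(U,8),(M,10),(H,8),(grasp(FB,-56,73,0,1),10)]
    w,mx,qf=quiet(q,A,segs);res.append((w,mx,out,up,vx,vz,tilt,hy,hz))
res.sort(reverse=True)
for r in res[:6]:print(np.round(r,2))
E
time python3 srch.py
```

```text
[-71.2   8.7  55.2 114.3   6.6  38.6 -31.2] 0.017929513106384014 [ 0.32849875 -0.05544995  0.75693852]
[6.46e+00 3.47e+00 6.00e-02 9.00e-02 6.00e-01 3.60e-01 5.00e+00 9.00e+01
 4.50e+01]
[5.57e+00 3.51e+00 6.00e-02 1.20e-01 6.00e-01 3.60e-01 5.00e+00 9.00e+01
 4.50e+01]
[4.61e+00 3.42e+00 6.00e-02 9.00e-02 6.00e-01 4.20e-01 5.00e+00 9.00e+01
 4.50e+01]
[3.81e+00 3.43e+00 6.00e-02 1.20e-01 6.00e-01 4.20e-01 5.00e+00 9.00e+01
 4.50e+01]
[2.98e+00 3.59e+00 6.00e-02 9.00e-02 6.00e-01 3.60e-01 2.50e+01 9.00e+01
 4.50e+01]
[2.05e+00 3.85e+00 6.00e-02 1.20e-01 6.00e-01 3.60e-01 2.50e+01 9.00e+01
 4.50e+01]
real	0m9.115s
user	0m33.023s
sys	0m0.138s
```

```bash
cat > go.py <<'E'
from look import *
calib();A=cur();q=qnow();print(q.round(1),'tool in FA',((np.linalg.inv(FA)@A@np.array([0,0,.164,1]))[:3]*1000).round(1))
U=A.copy();U[:3,3]+=.06*A[:3,0]+[0,0,.09]
a=np.radians(-10.2);t=np.radians(5);tx=np.array([np.cos(a)*np.cos(t),np.sin(a)*np.cos(t),np.sin(t)]);ty=np.array([np.sin(a),-np.cos(a),0])
M=T(np.stack([tx,ty,np.cross(tx,ty)],1),[.6,-.08,.42]);H=grasp(FB,-56,73+90,45,1)
P=A@T(np.eye(3),[.016,0,0])
path(q,A,[(P,6),(U,8),(M,10),(H,8),(grasp(FB,-56,73,0,1),10)])
E
python3 go.py
```

```text
[-71.2   8.7  55.2 114.3   6.6  38.6 -31.2] tool in FA [-56.6  73.2  18.2]
6 x [0.0027, 0.0, -0.0, 0.0, 0.0, 0.0] |3mm 0.00 q [-69.0, 10.0, 54.0, 112.0, 4.0, 39.0, -28.0] maxdq 0.5 err0.0 hit set() minz 0.30
8 x [0.0103, 0.0, -0.0102, 0.0, 0.0, -0.0] |14mm 0.00 q [-67.0, 9.0, 55.0, 100.0, 3.0, 52.0, -24.0] maxdq 1.7 err0.0 hit set() minz 0.32
10 x [0.0026, 0.0205, -0.0002, -0.01, -2.0, 0.11] |21mm 2.00 q [-43.0, 16.0, 58.0, 93.0, -14.0, 74.0, 6.0] maxdq 3.2 err0.0 hit set() minz 0.41
8 x [-0.0068, 0.0207, 0.0021, -0.04, 2.5, 0.13] |22mm 2.50 q [-42.0, -2.0, 65.0, 109.0, -4.0, 48.0, 14.0] maxdq 3.4 err0.0 hit set() minz 0.39
10 x [-0.0045, 0.0, 0.009, -0.0, 0.0, -0.0] |10mm 0.00 q [-36.0, 9.0, 64.0, 116.0, -24.0, 38.0, 31.0] maxdq 2.2 err0.0 hit set() minz 0.29
```

Emit:
{"api": "jog_arm", "payload": {
  "rows": [
    [1,0.001,0,0,0,0,0],
    [1,0.002,0,0,0,0,0],
    [1,0.002,0,0,0,0,0],
    [1,0.003,0,0,0,0,0],
    [1,0.004,0,0,0,0,0],
    [1,0.004,0,0,0,0,0],
    [1,0,0,0,0,0,0]
  ]
}}

```text
time_s: 23.28
tool_pos: [0.5673, 0.1335, 0.3006]
tool_rot: [179.6, -24.2, -9.0]
force: [-26.2, 1.6, 18.1]
grip_width: 0.018
```

```bash
python3 l2.py w14; python3 - <<'E'
from look import *
s,d=cams.read_camera('scene');save('s4.png',cv2.resize(s[150:350,220:420],None,fx=3,fy=3,interpolation=cv2.INTER_CUBIC))
E
```

```text
23.2833 0.0179742427232495 [-26.23407299   1.56215713  18.1142176 ]
tool in FA [-56.4  73.1  27.9]
top 7395 [[-43.2, 85.8, 6.1], [-2.1, 92.8, 24.9], [63.3, 94.3, 36.4]]
pend 4650 [[-30.6, 33.9, 7.2], [52.6, 38.0, 23.7], [82.9, 41.7, 33.7]]Traceback (most recent call last):
  File "l2.py", line 9, in <module>
    print(n,m.sum(),np.percentile(Q[m],[1,50,99],axis=0).round(1).tolist())
                    ~~~~~~~~~~~~~^^^^^^^^^^^^^^^^^^^^^^^
    return _quantile_unchecked(
        a, q, axis, out, overwrite_input, method, keepdims, weights)
    return _ureduce(a,
                    func=_quantile_ureduce_func,
    ...<5 lines>...
                    overwrite_input=overwrite_input,
                    method=method)
    r = func(a, **kwargs)
    result = _quantile(arr,
                       quantiles=q,
    ...<2 lines>...
                       out=out,
                       weights=wgt)
    slices_having_nans = np.isnan(arr[-1, ...])
                                  ~~~^^^^^^^^^
IndexError: index -1 is out of bounds for axis 0 with size 0
```

View pics/w14.png

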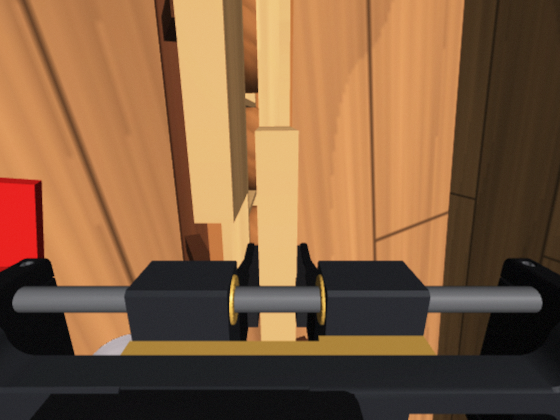

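```bash
python3 - <<'E'
from look import *
z=np.load('w13.npz');
A=cur();p=par('wrist');im,d=cams.read_camera('wrist');W=cloud(p,d);im=im.astype(int);warm=im[...,0]>im[...,2]+35
np.savez('w15',W=W,im=im)
Q=(W-FA[:3,3])@FA[:3,:3]*1000;t=(W-A[:3,3])@A[:3,:3]*1000
print(status.get_obs()['force'],status.get_obs()['wrist_torque'],'tool',((np.linalg.inv(FA)@A@np.array([0,0,.164,1]))[:3]*1000).round(1))
def rep(n,m):
    q=Q[m]; print(n,len(q),np.percentile(q,[1,50,99],axis=0).round(1).tolist() if len(q)>3 else '')
rep('handles top',warm&(abs(Q[...,1]-92.5)<2)&(Q[...,0]>22))
rep('handle a top',warm&(abs(Q[...,1]-92.5)<2.5)&(Q[...,0]<-22)&(Q[...,0]>-45))
rep('pocket top all, x -100..-70',warm&(abs(Q[...,1]-37.5)<3)&(Q[...,0]<-70))
for x0 in(-50,-20,30,60): 
  m=warm&(abs(Q[...,1]-37.5)<2)&(Q[...,0]>x0)&(Q[...,0]<x0+15)
  if m.sum()>5: h,e=np.histogram(Q[m][:,2],bins=np.arange(-12,46,3));print(x0,h)
dark=(im.sum(-1)<330)&(im.sum(-1)>120)&(Q[...,1]<36)&(Q[...,1]>-40)&(Q[...,2]>2)&(Q[...,2]<40)&(abs(Q[...,0])<105)
rep('in gap',dark)
# scene
s,d2=cams.read_camera('scene');W=cloud(par('scene'),d2);Q=(W-FA[:3,3])@FA[:3,:3]*1000;s=s.astype(int);warm=(abs(s-[180,146,109]).max(-1)<25)
m=(abs(Q[...,0])<95)&(Q[...,1]>-30)&(Q[...,1]<30)&(Q[...,2]>0)&(Q[...,2]<60)
for y0 in (-30,-15,0,15): 
    k=m&(Q[...,1]>y0)&(Q[...,1]<y0+15);print('outer face',y0,[np.median(Q[k&(Q[...,0]>x0)&(Q[...,0]<x0+45)][:,2]).round(1) for x0 in(-90,-45,0,45)])
k=m&(Q[...,1]<-25);print(k.sum())
E
```

```text
[-23.71441426   0.19842911  18.11338529] [ 0.11603714  5.19761048 -0.040933  ] tool [-56.4  73.1  27.6]
handles top 5940 [[22.4, 91.0, -10.1], [45.8, 92.7, -1.1], [65.5, 94.2, 7.8]]
handle a top 1738 [[-44.7, 91.3, 18.7], [-32.9, 92.8, 27.6], [-22.2, 94.2, 36.4]]
pocket top all, x -100..-70 14 [[-73.7, 37.0, -1.1], [-71.5, 37.6, -0.2], [-70.1, 38.7, 1.6]]
-50 [ 15  53  56  63  92 102  70   0   0   0   0   0   0   0   0   0   0   0
   0]
-20 [ 0  0  0  0  0  0 21  0  0  0  0  0  0  0  0  0  0  0  0]
30 [  0   0   0   0   0   0  27   0   0 111 139 166 139 142 148  51   0   0
   0]
60 [  0   0   0   0   0   0  29   0   0 128 186 151 186 182 167  32   0   0
   0]
in gap 1211 [[-60.0, -17.1, 5.5], [48.4, 23.6, 8.8], [85.6, 35.7, 14.0]]
outer face -30 [np.float64(33.3), np.float64(32.9), np.float64(32.9), np.float64(32.2)]
outer face -15 [np.float64(33.6), np.float64(33.6), np.float64(33.2), np.float64(32.8)]
outer face 0 [np.float64(34.7), np.float64(34.1), np.float64(33.4), np.float64(33.9)]
outer face 15 [np.float64(35.2), np.float64(34.9), np.float64(34.3), np.float64(34.1)]
141
```

Emit:
{"api": "jog_arm", "payload": {
  "rows": [
    [1,0,0,-0.002,0,0,0],
    [1,0,0,-0.002,0,0,0]
  ]
}}

```text
time_s: 23.65
tool_pos: [0.5688, 0.1329, 0.3058]
tool_rot: [179.8, -24.9, -9.0]
force: [0.8, -0.7, -0.4]
grip_width: 0.0177
```

```bash
cat > st.py <<'E'
from h import *
s=status.get_obs();A=cur()
print(s['time_s'],'F in FA',(np.array(s['force'])@FA[:3,:3]).round(1),'tq',np.round(s['wrist_torque'],1),'tool',((np.linalg.inv(FA)@A@np.array([0,0,.164,1]))[:3]*1000).round(1),s['tool_rot'])
E
python3 st.py
```

```text
23.65 F in FA [-0.5 -0.8  0.6] tq [-0.   0.7  0. ] tool [-56.5  77.1  33.7] [179.76260608 -24.94598632  -9.02998056]
```

Emit:
{"api": "jog_arm", "payload": {
  "rows": [
    [1,0.003,0,0,0,0,0],
    [1,0.004,0,0,0,0,0],
    [1,0.005,0,0,0,0,0],
    [1,0.005,0,0,0,0,0],
    [1,0.005,0,0,0,0,0],
    [1,0.005,0,0,0,0,0],
    [1,0,0,0,0,0,0]
  ]
}}

```text
time_s: 24.23
tool_pos: [0.5945, 0.1284, 0.3182]
tool_rot: [179.8, -25.1, -9.1]
force: [1.0, -0.3, -0.0]
grip_width: 0.0178
```

```bash
python3 st.py; python3 - <<'E'
from h import *
im,d=cams.read_camera('wrist');s,_=cams.read_camera('scene')
a=cv2.resize(s[180:300,250:390],(700,600),interpolation=cv2.INTER_CUBIC)[:,:400] if 0 else cv2.resize(s[190:310,260:380],(420,420),interpolation=cv2.INTER_CUBIC)
save('c1.png',np.hstack([im[:,150:500],a]))
E
```

```text
24.2333 F in FA [-0.1 -0.5  0.9] tq [-0.1  0.7 -0. ] tool [-56.8  77.3  63. ] [179.77799557 -25.0883798   -9.11286184]
```

View pics/c1.png

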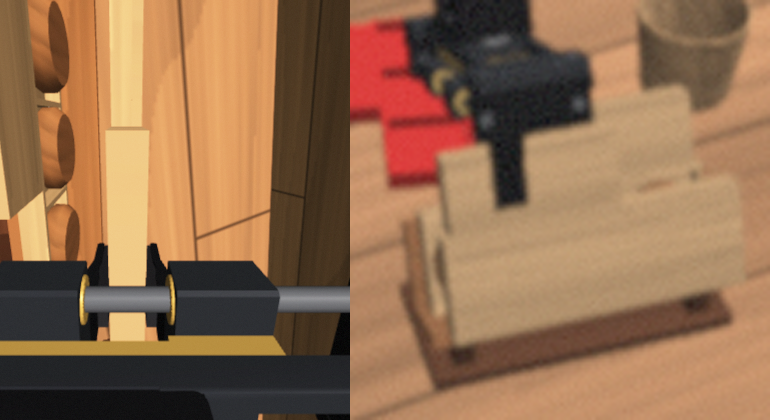

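```bash
cat > go.py <<'E'
from look import *
calib();A=cur();q=qnow();print(q.round(1))
U=A.copy();U[:3,3]+=.015*A[:3,0]+[0,0,.085]
a=np.radians(-10.2);t=np.radians(5);tx=np.array([np.cos(a)*np.cos(t),np.sin(a)*np.cos(t),np.sin(t)]);ty=np.array([np.sin(a),-np.cos(a),0])
M=T(np.stack([tx,ty,np.cross(tx,ty)],1),[.6,-.08,.42]);H=grasp(FB,-56.8,73+90,45,1)
path(q,A,[(U,6),(M,12),(H,8),(grasp(FB,-56.8,73,0,1),10)])
E
python3 go.py
```

```text
[-65.9  12.5  53.5 108.5   0.3  41.1 -24.4]
6 x [0.0085, 0.0001, -0.0128, 0.0, 0.0, 0.0] |15mm 0.00 q [-68.0, 8.0, 55.0, 101.0, 4.0, 52.0, -25.0] maxdq 1.8 err0.0 hit set() minz 0.33
12 x [0.0025, 0.0171, -0.0002, -0.0, -1.67, 0.09] |17mm 1.67 q [-43.0, 16.0, 58.0, 93.0, -14.0, 74.0, 6.0] maxdq 2.7 err0.0 hit set() minz 0.41
8 x [-0.0068, 0.0208, 0.0021, -0.04, 2.5, 0.13] |22mm 2.50 q [-42.0, -2.0, 65.0, 109.0, -4.0, 48.0, 14.0] maxdq 3.4 err0.0 hit set() minz 0.39
10 x [-0.0045, 0.0, 0.009, -0.0, -0.0, 0.0] |10mm 0.00 q [-35.0, 9.0, 64.0, 116.0, -24.0, 38.0, 31.0] maxdq 2.2 err0.0 hit set() minz 0.29
```

Emit:
{"api": "jog_arm", "payload": {
  "rows": [
    [1,0.0085,0.0001,-0.0128,0,0,0],
    [1,0.0085,0.0001,-0.0128,0,0,0],
    [1,0.0085,0.0001,-0.0128,0,0,0],
    [1,0.0085,0.0001,-0.0128,0,0,0],
    [1,0.0085,0.0001,-0.0128,0,0,0],
    [1,0.0085,0.0001,-0.0128,0,0,0],
    [1,0.0025,0.0171,-0.0002,0,-1.67,0.09],
    [1,0.0025,0.0171,-0.0002,0,-1.67,0.09],
    [1,0.0025,0.0171,-0.0002,0,-1.67,0.09],
    [1,0.0025,0.0171,-0.0002,0,-1.67,0.09],
    [1,0.0025,0.0171,-0.0002,0,-1.67,0.09],
    [1,0.0025,0.0171,-0.0002,0,-1.67,0.09]
  ]
}}

```text
time_s: 25.33
tool_pos: [0.6033, 0.0222, 0.4152]
tool_rot: [-180.0, -14.9, -9.6]
force: [0.3, -0.2, -1.0]
grip_width: 0.0176
```

Emit:
{"api": "jog_arm", "payload": {
  "rows": [
    [1,0.0025,0.0171,-0.0002,0,-1.67,0.09],
    [1,0.0025,0.0171,-0.0002,0,-1.67,0.09],
    [1,0.0025,0.0171,-0.0002,0,-1.67,0.09],
    [1,0.0025,0.0171,-0.0002,0,-1.67,0.09],
    [1,0.0025,0.0171,-0.0002,0,-1.67,0.09],
    [1,0.0025,0.0171,-0.0002,0,-1.67,0.09],
    [1,-0.0068,0.0208,0.0021,-0.04,2.5,0.13],
    [1,-0.0068,0.0208,0.0021,-0.04,2.5,0.13],
    [1,-0.0068,0.0208,0.0021,-0.04,2.5,0.13],
    [1,-0.0068,0.0208,0.0021,-0.04,2.5,0.13],
    [1,-0.0068,0.0208,0.0021,-0.04,2.5,0.13],
    [1,-0.0068,0.0208,0.0021,-0.04,2.5,0.13]
  ]
}}

```text
time_s: 26.33
tool_pos: [0.5398, -0.1973, 0.3985]
tool_rot: [-180.0, -20.0, -11.0]
force: [-0.1, -0.9, -0.6]
grip_width: 0.0176
```

Emit:
{"api": "jog_arm", "payload": {
  "rows": [
    [1,-0.0068,0.0208,0.0021,-0.04,2.5,0.13],
    [1,-0.0068,0.0208,0.0021,-0.04,2.5,0.13],
    [1,0,0,0,0,0,0],
    [1,0,0,0,0,0,0]
  ]
}}

```text
time_s: 26.67
tool_pos: [0.5203, -0.2366, 0.3897]
tool_rot: [-179.8, -24.9, -11.5]
force: [0.8, 1.1, -0.8]
grip_width: 0.018
```

```bash
cat > lb.py <<'E'
import sys
from look import *
calib();A=cur();s=status.get_obs();q=qnow();print(s['time_s'],q.round(1),'F in FB',(np.array(s['force'])@FB[:3,:3]).round(1))
print('tool in FB',((np.linalg.inv(FB)@A@np.array([0,0,.164,1]))[:3]*1000).round(1))
p=par('wrist');im,d=cams.read_camera('wrist');save(sys.argv[1]+'.png',im);W=cloud(p,d);im=im.astype(int);warm=im[...,0]>im[...,2]+35
np.savez(sys.argv[1],W=W,im=im,A=A)
Q=(W-FB[:3,3])@FB[:3,:3]*1000;t=(W-A[:3,3])@A[:3,:3]*1000
def rep(n,m):
    q=Q[m]; print(n,len(q),np.percentile(q,[.3,50,99.7],axis=0).round(1).tolist() if len(q)>3 else '')
rep('handle top',warm&(abs(t[...,0])<12)&(t[...,2]>140)&(t[...,2]<150)&(t[...,1]<-12))
rep('pocket end',warm&(abs(t[...,0])<12)&(t[...,2]>194)&(t[...,2]<206)&(t[...,1]<-60))
rep('panel top',(abs(Q[...,1]-27.5)<4)&(Q[...,2]<-6)&(Q[...,2]>-24)&(Q[...,0]>20))
for x0 in range(-20,115,30):
    rep('panel top %d'%x0,(abs(Q[...,1]-27.5)<4)&(Q[...,2]<-6)&(Q[...,2]>-24)&(Q[...,0]>x0)&(Q[...,0]<x0+30))
rep('ledge',(abs(Q[...,1]+37.5)<4)&(Q[...,2]>-8)&(Q[...,2]<45))
E
python3 lb.py w16
```

```text
26.6667 [-41.4  -2.2  64.7 108.8  -4.4  47.8  14.5] F in FB [ 1.3 -1.   0.1]
tool in FB [-59.1 162.4  43.6]
handle top 5693 [[-46.8, 177.4, 34.4], [-11.1, 182.3, 43.5], [17.1, 184.0, 52.4]]
pocket end 4109 [[17.6, 125.8, 34.1], [52.1, 127.8, 43.1], [81.2, 129.7, 52.0]]
panel top 1650 [[20.0, 23.5, -21.5], [71.8, 25.0, -15.4], [115.5, 27.1, -9.3]]
panel top -20 403 [[-19.7, 23.5, -21.6], [-4.5, 25.0, -15.3], [9.4, 26.7, -9.4]]
panel top 10 450 [[10.2, 23.5, -21.4], [25.3, 24.9, -15.3], [40.0, 27.0, -9.3]]
panel top 40 482 [[40.7, 23.6, -21.6], [55.5, 24.9, -15.5], [70.0, 26.5, -9.3]]
panel top 70 548 [[70.1, 23.6, -21.5], [85.4, 24.9, -15.3], [99.8, 27.0, -9.3]]
panel top 100 312 [[100.1, 23.5, -21.5], [108.0, 25.1, -15.4], [115.8, 27.2, -9.3]]
ledge 5240 [[-111.4, -41.5, -7.9], [31.3, -40.0, 6.8], [117.5, -37.8, 24.8]]
```

Emit:
{"api": "jog_arm", "payload": {
  "rows": [
    [1,-0.0032,-0.0004,0.009,0,0,0],
    [1,-0.0032,-0.0004,0.009,0,0,0],
    [1,-0.0032,-0.0004,0.009,0,0,0],
    [1,-0.0032,-0.0004,0.009,0,0,0],
    [1,-0.0032,-0.0004,0.009,0,0,0],
    [1,-0.0032,-0.0004,0.009,0,0,0],
    [1,-0.0032,-0.0004,0.009,0,0,0],
    [1,-0.0032,-0.0004,0.009,0,0,0],
    [1,-0.0032,-0.0004,0.009,0,0,0],
    [1,-0.0032,0,0.006,0,0,0],
    [1,0,0,0,0,0,0],
    [1,0,0,0,0,0,0]
  ]
}}

```text
time_s: 27.72
tool_pos: [0.5303, -0.2324, 0.2974]
tool_rot: [-180.0, -24.9, -11.2]
force: [0.3, 0.2, -1.4]
grip_width: 0.0176
```

```bash
python3 lb.py w17
```

```text
27.7167 [-34.4  10.3  62.3 114.1 -24.4  39.   30.4] F in FB [ 0.2 -1.4 -0.3]
tool in FB [-53.1  75.1  12.6]
handle top 5698 [[-40.9, 90.1, 3.3], [-5.2, 94.9, 12.4], [23.1, 96.6, 21.1]]
pocket end 4106 [[23.6, 38.2, 2.6], [58.1, 40.3, 11.8], [87.1, 42.3, 20.5]]
panel top 2610 [[20.1, 23.6, -21.4], [59.4, 24.9, -15.3], [92.1, 26.8, -9.3]]
panel top -20 788 [[-19.7, 23.5, -21.4], [-4.5, 24.9, -15.3], [10.0, 26.8, -9.4]]
panel top 10 934 [[10.0, 23.5, -21.4], [25.7, 24.9, -15.3], [40.0, 26.8, -9.3]]
panel top 40 1053 [[40.5, 23.6, -21.5], [55.7, 24.9, -15.3], [69.9, 26.9, -9.3]]
panel top 70 912 [[70.0, 23.5, -21.4], [81.5, 24.9, -15.3], [92.3, 26.6, -9.3]]
panel top 100 0 
ledge 4321 [[-87.0, -41.4, -7.9], [54.0, -40.0, 30.9], [113.6, -38.1, 38.5]]
```

Emit:
{"api": "jog_arm", "payload": {
  "rows": [
    [1,-0.003,0.0011,0,0,0,0],
    [1,-0.003,0.0011,0,0,0,0],
    [1,-0.003,0,0,0,0,0],
    [1,-0.0015,0,0.001,0,0,0],
    [1,-0.0005,0,0.0015,0,0,0],
    [1,0,0,0.0015,0,0,0],
    [1,0,0,0,0,0,0],
    [1,0,0,0,0,0,0]
  ]
}}

```text
time_s: 28.43
tool_pos: [0.5214, -0.2336, 0.2893]
tool_rot: [-180.0, -24.9, -11.3]
force: [0.3, 0.2, -1.4]
grip_width: 0.0176
```

```bash
python3 lb.py w18 | grep -v 'top [-0-9]'
```

```text
28.4333 [-34.4   9.7  62.4 115.5 -24.4  37.8  31. ] F in FB [ 0.2 -1.4 -0.3]
tool in FB [-56.   71.3   1.7]
pocket end 4110 [[20.7, 34.6, -8.1], [55.2, 36.6, 1.0], [84.1, 38.6, 9.8]]
ledge 6536 [[-105.0, -41.5, 13.6], [37.0, -40.0, 27.6], [109.4, -38.1, 38.5]]
```

Emit:
{"api": "jog_arm", "payload": {
  "rows": [
    [1,0,-0.0006,0.0004,0,0,0],
    [1,-0.001,0,0.0005,0,0,0],
    [1,0,0,0,0,0,0],
    [0.7,0,0,0,0,0,0],
    [0.5,0,0,0,0,0,0],
    [0.2,0,0,0,0,0,0],
    [0,0,0,0,0,0,0],
    [0,0,0,0,0,0,0],
    [0,0,0,0,0,0,0],
    [0,0,0,0,0,0,0],
    [0,0,0,0,0,0,0],
    [0,0,0,0,0,0,0]
  ]
}}

```text
time_s: 29.48
tool_pos: [0.521, -0.2329, 0.2882]
tool_rot: [-180.0, -24.9, -11.3]
force: [0.8, 0.5, -0.6]
grip_width: 0.0695
```

Emit:
{"api": "jog_arm", "payload": {
  "rows": [
    [0,0,0,-0.006,0,0,0],
    [0,0,0,-0.012,0,0,0],
    [0,0,0,-0.012,0,0,0],
    [0,0,0,-0.012,0,0,0],
    [0,0,0,-0.012,0,0,0],
    [0,0,0,-0.012,0,0,0],
    [0,0,0,-0.012,0,0,0],
    [0,0,0,-0.01,0,0,0],
    [0,0,0,0,0,0,0]
  ]
}}

```text
time_s: 30.23
tool_pos: [0.4845, -0.2263, 0.3698]
tool_rot: [-179.8, -25.2, -11.4]
force: [-0.5, 0.1, 0.8]
grip_width: 0.087
```

```bash
python3 - <<'E'
from look import *
A=cur();p=par('wrist');im,d=cams.read_camera('wrist');W=cloud(p,d);i=im.astype(int);warm=i[...,0]>i[...,2]+35
s0=status.get_obs();print(s0['time_s'],s0['qpos'].round(1) if hasattr(s0['qpos'],'round') else s0['qpos'])
Q=(W-FB[:3,3])@FB[:3,:3]*1000
def rep(n,m):
    q=Q[m]; print(n,len(q),np.percentile(q,[.2,50,99.8],axis=0).round(1).tolist() if len(q)>3 else '')
pale=warm&(i[...,0]>190)
rep('handle top',warm&(abs(Q[...,1]-90)<3)&(abs(Q[...,2])<14))
rep('pocket top',warm&(abs(Q[...,1]-35)<2.5)&(abs(Q[...,2])<8)&(Q[...,0]>25))
rep('panel top',(abs(Q[...,1]-25)<2)&(Q[...,2]<-11)&(Q[...,2]>-19)&(Q[...,0]>20))
s,d2=cams.read_camera('scene');np.savez('s9',s=s,d=d2);save('f1.png',cv2.resize(s[180:340,100:390],(798,440),interpolation=cv2.INTER_CUBIC))
W=cloud(par('scene'),d2)
for n,F in(('A',FA),('B',FB)):
    Q=(W-F[:3,3])@F[:3,:3]*1000;g=abs(s.astype(int)-[180,146,109]).max(-1)<16
    m=g&(abs(Q[...,1]-0)<36)&(abs(Q[...,2]-9)<4)&(abs(Q[...,0])<130);rep(n+' front pocket part',m)
    m=g&(Q[...,1]>45)&(Q[...,1]<88)&(abs(Q[...,2]-9)<5)&(abs(Q[...,0])<130);rep(n+' handle',m)
    m=(i[...,0]*0==0)&(abs(Q[...,0])<135)&(Q[...,1]<-45)&(Q[...,1]>-90)&(s.astype(int)[...,0]<140);rep(n+' rest base',m)
for n in('basket','tin','beater'):
    for o in outline_of('scene',n)[:1]: print(n,o['conf'],np.nanmedian(W[o['pixels']],0).round(3))
E
```

```text
30.2833 [-39.4 -10.1  59.3 114.9   6.   45.6   6.8]
handle top 3582 [[-99.1, 88.2, -9.9], [-32.3, 90.0, -0.9], [20.9, 92.0, 8.1]]
pocket top 2047 [[25.8, 32.9, -8.0], [68.8, 35.0, 0.2], [105.9, 37.1, 8.0]]
panel top 1139 [[20.6, 23.1, -19.0], [73.5, 25.0, -15.0], [118.0, 26.9, -11.0]]
A front pocket part 293 [[-102.2, -35.9, 5.1], [20.0, -11.4, 9.2], [108.5, 35.8, 13.0]]
A handle 703 [[-15.9, 45.2, 4.9], [42.0, 65.9, 9.0], [102.0, 87.7, 13.3]]
A rest base 1126 [[-112.5, -89.7, -53.5], [-8.4, -73.4, 19.3], [115.2, -45.4, 37.8]]
B front pocket part 2783 [[-100.6, -35.9, 5.2], [1.2, 0.6, 9.1], [109.1, 35.8, 12.7]]
B handle 1042 [[-95.2, 45.1, 4.5], [-36.0, 66.6, 8.6], [24.5, 88.0, 12.7]]
B rest base 1319 [[-106.6, -89.8, -0.9], [3.4, -76.4, 19.4], [121.2, -47.6, 40.7]]
basket 0.59 [0.472 0.404 0.06 ]
tin 0.91 [ 0.523 -0.032  0.036]
beater 0.73 [ 0.519 -0.402  0.022]
```

View pics/f1.png

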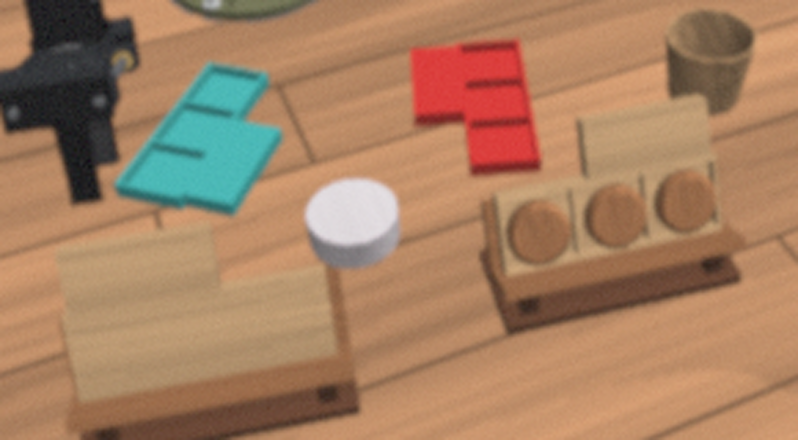

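```bash
python3 - <<'E'
from look import *
z=np.load('s9.npz');s=z['s'].astype(int);W=cloud(par('scene'),z['d'])
for n,F,y0 in(('A',FA,-37.5),('B',FB,-40)):
    Q=(W-F[:3,3])@F[:3,:3]*1000
    for lab,m in(('ledge top',(abs(Q[...,1]-y0)<3)&(Q[...,2]>29)&(Q[...,2]<38)&(abs(Q[...,0])<140)),('tray front',(abs(Q[...,1]-y0-37.5)<30)&(abs(Q[...,2]-9)<2.5)&(abs(Q[...,0])<140)),('panel end',(abs(Q[...,1]-y0-37)<25)&(Q[...,2]<-4)&(Q[...,2]>-22)&(abs(Q[...,0])<140))):
        x=np.sort(Q[m][:,0]);print(n,lab,len(x),x[:4].round(1),x[-4:].round(1))
for w in('w16',):
    z=np.load(w+'.npz');W=z['W'];Q=(W-FB[:3,3])@FB[:3,:3]*1000
    m=(abs(Q[...,1]-25)<2)&(Q[...,2]<-10)&(Q[...,2]>-20)&(abs(Q[...,0])<150);x=np.sort(Q[m][:,0]);print(w,x[-6:].round(1))
A=cur();p=par('wrist');im,d=cams.read_camera('wrist');W=cloud(p,d);Q=(W-FB[:3,3])@FB[:3,:3]*1000
for lab,m in(('panel',(abs(Q[...,1]-25)<2)&(Q[...,2]<-10)&(Q[...,2]>-20)),('ledge',(abs(Q[...,1]+40)<3)&(Q[...,2]>12)&(Q[...,2]<39)),('pocket',(abs(Q[...,1]-35)<2)&(abs(Q[...,2])<7)),('handle',(abs(Q[...,1]-90)<2)&(abs(Q[...,2])<8))):
    x=np.sort(Q[m&(abs(Q[...,0])<150)][:,0]);print(lab,len(x),x[:4].round(1),x[-12::2].round(1))
E
```

```text
A ledge top 156 [-112.6 -111.7 -110.1 -109.2] [112.4 114.7 116.7 117.2]
A tray front 230 [-102.7 -102.5 -102.5 -102.4] [107.6 107.8 108.2 108.5]
A panel end 151 [-112.5 -112.4 -112.4 -112.3] [117.6 117.7 117.8 118.1]
B ledge top 232 [-106.8 -106.5 -106.1 -104.9] [117.6 119.4 121.  121.7]
B tray front 2102 [-101.1 -101.1 -100.9 -100.7] [109.6 109.7 109.8 109.9]
B panel end 126 [-108.5 -108.5 -108.  -107.7] [121.3 121.4 121.7 121.8]
w16 [115.5 115.6 115.7 115.8 115.8 116.1]
panel 2401 [-110.7 -110.7 -110.7 -110.5] [116.7 116.8 116.9 117.  117.1 117.2]
ledge 4809 [-111.2 -111.1 -111.  -111. ] [117.6 117.6 117.6 117.7 117.7 117.9]
pocket 1882 [21.6 21.6 21.6 21.6] [106.1 106.3 106.4 106.4 106.6 106.7]
handle 3215 [-99.1 -98.9 -98.9 -98.9] [20.4 20.4 20.4 20.4 20.4 20.4]
```

```bash
python3 -c "
from cell import env;print(env.sign_off())"
```

```text
the job is handed in; nothing more can be done
None
```

The job is handed in at about 30 s of robot time. I laid tray_b face-down on tray_a, turned the two over together and stood them back on rest_a. Then I lifted off tray_a and leaned it on rest_b, handle up.

**Last checks:**
- **Discs:** the final picture shows all three lying in tray_b's pockets on rest_a, lighter raw faces outward.
- **tray_b:** it leans flat against the panel, about 0.3 mm off the middle of rest_a.
- **tray_a:** it leans flat on rest_b with its pockets towards the panel, since the task did not say which way to face it. It is about 2.4 mm off the middle. I left it rather than risk another grasp.
- **Basket, tin and bar:** unmoved to within about 2 mm.
- **Gripper:** open and clear of everything.

**What did not go smoothly:**
- **Slip during the turn:** the pair slipped about 3.5 mm along the grip. I measured this and corrected it before setting them down.
- **Jam when pulling tray_a off:** it jammed briefly at the bottom, most likely against the ledge, with about 30 N at the wrist. Backing off 4 mm up the slope freed it, and the discs stayed in place.

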